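# Load the angled tamping stand in working order

### The job

Set up the tamping corner for the next shot: load the angled three-pocket stand in the order the tools are used, first the brass dosing funnel into the pocket marked with one stud, then the squat leveller into the pocket with two studs, and last the tamper into the pocket with three studs. Each tool must sit foot down and fully home, flat on its pocket's floor, and be let go there before the next one is loaded. Set the tools down, do not drop them or knock them about, and leave the portafilter, the two cups and the canister where they are.

Things in the scene. Friction and masses are not known exactly. Their poses are not given: they have to be found in the camera images.
- funnel: brass dosing funnel: a round tube open at both ends, 70 mm tall, wall 3 mm, standing upright on the bench. Foot 57 mm in diameter up to 16 mm height, flaring to 62 mm diameter at 26 mm, then straight 62 mm to the rim at 70 mm. 0.18 kg. Origin: centre of its foot's underside; z points up its axis
- leveller: coffee leveller: a squat, solid dark steel drum with a closed flat top, 60 mm tall, standing upright on the bench. Foot 57 mm in diameter up to 16 mm height, a 42 mm groove from 18 to 24 mm, then a drum 62 mm in diameter from 26 to 58 mm. 0.3 kg. Origin: centre of its underside; z points up its axis
- tamper: chrome flat-based tamper, 92 mm tall, standing upright on the bench: base 57 mm in diameter up to 23 mm height, a thin neck (22 mm), then a knob handle 38 mm in diameter, straight-sided from 50 to 86 mm height. 0.35 kg. Origin: centre of its base's underside; z points up its axis
- pocket1 (a point): round recess marked by ONE stud, 62 mm across, 14 mm deep, mouth chamfered 2 mm, in a pale wooden face sloping 30 degrees: it opens upward and towards the robot. The point is the centre of its flat floor, 42 mm above the bench; z runs out along the pocket's axis, y is level along the row of pockets, x climbs the slope away from the robot
- pocket2 (a point): same pocket marked by TWO studs; point and axes as pocket1. Studs are round, dark steel, 18 mm across, 4 mm high, 26 mm apart in a level row 53 mm upslope of the pocket's centre. Each face is 115 mm (up the slope) by 100 mm; the pocket's centre is 43.5 mm from its lower edge
- pocket3 (a point): same pocket marked by THREE studs; point and axes as pocket1. The three pockets stand in one row, 115 mm apart, on a fixed base board 12 mm thick; which place in the row has which number of studs varies
- portafilter: steel portafilter lying on the bench, head 70 mm in diameter and 34 mm high, black handle reaching 190 mm out along its x axis; leave alone. Origin: centre of the head's underside
- cup_a: white porcelain demitasse cup, 64 mm rim diameter, 60 mm tall; leave alone. Origin: centre of its underside
- cup_b: second cup, same size; leave alone. Origin: centre of its underside
- canister: aluminium screw-top canister with knurled lid, 98 mm in diameter, 144 mm tall, near the back edge; leave alone. Origin: centre of its underside

How it is judged (in metres and radians):
On the way, in this order (a step that is already met when the one before it is completed fails the run):
1. the brass dosing funnel sits fully home in the pocket marked with one stud, let go (z of funnel in the frame of pocket1 between -0.004 and 0.004 m and distance between funnel and pocket1 below 0.006 m and angle between the z axis of funnel and the z axis of pocket1, either way round below 0.08 rad and contact force between the fingers and funnel below 0.5 N), for 0.2 s.
2. the squat leveller sits fully home in the pocket marked with two studs, let go (z of leveller in the frame of pocket2 between -0.004 and 0.004 m and distance between leveller and pocket2 below 0.006 m and angle between the z axis of leveller and the z axis of pocket2, either way round below 0.08 rad and contact force between the fingers and leveller below 0.5 N), for 0.2 s.
3. the tamper sits fully home in the pocket marked with three studs, let go (z of tamper in the frame of pocket3 between -0.004 and 0.004 m and distance between tamper and pocket3 below 0.006 m and angle between the z axis of tamper and the z axis of pocket3, either way round below 0.08 rad and contact force between the fingers and tamper below 0.5 N), for 0.2 s.
At the end, for the whole second after the job is handed in: Funnel in pocket 1, leveller in 2, tamper in 3: each foot down, centre of its underside within 6 mm of the pocket floor's centre (4 mm along the pocket's axis), axes within 0.08 rad, let go (fingers under 0.5 N) and at rest (under 0.02 m/s) (all of step 1 and all of step 2 and all of step 3 and linear speed of each of funnel, leveller, tamper below 0.02 m/s); the robot touches nothing.
It fails at once if the brass dosing funnel is dropped or knocked about: it moves faster than 0.6 m/s (a fall of about 18 mm) while the fingers are not holding it (contact force between the fingers and funnel below 0.05 N and linear speed of funnel above 0.6 m/s).
It fails at once if the squat leveller is dropped or knocked about: it moves faster than 0.6 m/s (a fall of about 18 mm) while the fingers are not holding it (contact force between the fingers and leveller below 0.05 N and linear speed of leveller above 0.6 m/s).
It fails at once if the tamper is dropped or knocked about: it moves faster than 0.6 m/s (a fall of about 18 mm) while the fingers are not holding it (contact force between the fingers and tamper below 0.05 N and linear speed of tamper above 0.6 m/s).
It fails at once if the portafilter, a cup or the canister is moved more than 20 mm (distance of any of portafilter, cup_a, cup_b, canister from where it was at the start of the episode above 0.02 m).
It also fails if it takes over 72 s, if anything falls off the work surface, if the arm or the gripper's body presses on something with over 40 N, if the wrist force passes 120 N, or if a joint passes its speed limit or range.

### The arm

A 6-joint arm with a two-finger parallel gripper is mounted at the origin on the work surface. World frame = base frame: x ahead of the robot, y to its left, z up, the work surface at z = 0. Lengths are in m, angles in degrees, forces in N, time in s.
With the tool pointing down it reaches from about 0.375 to 0.9 m from the base axis. Payload 3.1 kg.
Tool frame: the origin (TCP) lies at the very end of the fingers, on their centre line; the grasp point (between the pads) lies 19 mm behind it (bot.tcp_to_grasp is the distance from the TCP to the grasp point, in m); z points along the fingers, y is the line along which they close (so a half turn about z gives the same grasp; the last joint's range is limited). The gripper opens to 87 mm and grips with 3 to 60 N. Pads are 19 mm wide; open, the fingers measure 117 mm over their backs; the gripper's body (75 mm by 190 mm) begins 51 mm behind the grasp point.
Start: joints at [-75.143, 30.224, 82.088, -0, 67.689, -10.227], TCP at [0.265, -0.566, 0.223] pointing down, gripper open.
Joint ranges: [-176.69, 176.69], [-43.24, 126.21], [12.49, 139.97], [-82, 262], [0, 151.66], [-163.58, 163.58]. Speed limits (degrees/s): [159.86, 159.86, 180, 180, 180, 180].

### API

Orientations are given as a 3x3 rotation matrix whose columns are the frame's x, y, z axes.
In Python, from rig import telemetry, capture, camera_info, job, bot gives the robot as it stands. The module is installed in compiled form; this text tells all that it offers.
- The arm moves only by the tool carry_out, never from a script. Its argument "deltas" is a list that holds one entry, the list of rows, each a list of 7 numbers: the shift along the tool's x, y, z scaled (see below), then the turn, a rotation vector about the tool's x, y, z scaled (see below), then the closure, from -1 (fully open) to 1 (shut). In form: [[[dx, dy, dz, ax, ay, az, claw], ...]]. A call has exactly 10 rows; each row is the pose to reach, as a shift and turn from the pose commanded when the call began, along the tool's axes at that moment, turning the shorter way round; what a row does not reach only later rows make up. The controller multiplies each number of a shift by 15 cm and each number of a turn by 360 degrees. A row lasts 1/12 s, in which the tool goes at most 41.7 mm and 7.16 degrees, less where a joint would pass 70% of its speed; a pose out of reach is approached as far as the arm can. A call with a number of a shift or a turn outside -1 to 1 is refused whole. A call with a gripper value outside its range is refused whole. The fingers move at their own pace and stop on an object; the grip force is fixed at half the most. Time passes only in rows, so rows that repeat a pose let the fingers close, or fill a call up. It gives the time, the measured TCP pose, the force, the opening and the grip force at its end, in the units of the state.
- telemetry.read_state(): the state, without advancing time (a new reading comes with each control period).
- capture(name): name is "scene" or "top" or "wrist"; returns the picture (384x512x3 uint8, red, green, blue); there is no depth.
- camera_info(name): a dict with "mtx" (3x3 intrinsics, pixels), "cam_to_world" (4x4, takes a point from camera to world coordinates); the wrist camera has in their place "T_tool_cam" (4x4, takes a point from camera to tool coordinates, whose origin is the TCP and whose axes are the flange's). Camera axes: x right, y down, z forward; pixel columns grow to the right and rows downward; lengths in m; the calibration is good to about 2 mm. The wrist camera is an equidistant fisheye: a pixel r from the principal point sees the ray r / f radians off the axis. A picture is of the moment at which its call begins: read the wrist's pose just before it. camera_info takes no time and is no camera call.
- job.hand_in(): hands the job in; it is judged then, once.
The state is a dict: "time_s": time; "joint_positions": joint angles; "qvel": joint speeds; "tau": joint torques, N m; "position": TCP position; "tcp_rot": TCP orientation; "force": force on the tool from outside, world axes, zero at the start; "moment": the same for the moment, N m; "opening": opening from 0.0 (shut) to 1.0 (fully open); "grasp_force": force on a finger pad.
Only numpy, scipy, OpenCV 4.12 (cv2) and the standard library are available. Lean on these libraries where they do the work, as an engineer would, in place of code of your own. Each camera call takes 0.05 s, during which the arm holds its last target. There are 200 camera calls.

## Working session

There is one attempt and no reset: what is moved stays moved. The work goes in short steps, Python scripts to look and compute and a tool call to move; the robot and the scene stay as the last step left them, time stands still between calls to the robot, and variables do not carry over. Pictures are saved under pics/ and viewed, at most 10 in all, crops included, and the job is handed in when it is done.

Besides the shell and the picture viewer there is one more tool, called after "Emit:" as name([rows], argument=value, ...), one row to a line, values as JSON. carry_out: Moves the arm, as the interface text tells. Its arguments: {"type":"object","properties":{"deltas":{"type":"array","items":{"type":"array","items":{"type":"array","items":{"type":"number"}}}}},"required":["deltas"]}

```bash
mkdir -p pics; ls
python3 - <<'E'
from rig import telemetry, capture, camera_info
import cv2,numpy as np
print(telemetry.read_state())
for n in("scene","top","wrist"):
    im=capture(n);cv2.imwrite(f"pics/{n}0.png",im[:,:,::-1])
    print(n,camera_info(n))
E
```

```text
pics
{'time_s': 0.0, 'joint_positions': array([-7.51429765e+01,  3.02794748e+01,  8.21567172e+01,  5.60707890e-04,
        6.76888697e+01, -1.02252285e+01]), 'qvel': array([-0.12571619, -0.03595657, -0.02793578,  0.04639802, -0.07556771,
       -0.0556456 ]), 'tau': array([-1.30293383e-04, -4.40041959e+01, -1.76596624e+01,  6.34090765e-02,
        5.82580583e-02, -1.63943096e-04]), 'position': array([ 0.26480755, -0.56531776,  0.22156434]), 'tcp_rot': array([[ 9.05701845e-01,  4.23914927e-01, -5.50919538e-04],
       [ 4.23915099e-01, -9.05699469e-01,  2.11208476e-03],
       [ 3.96376724e-04, -2.14646218e-03, -9.99997618e-01]]), 'force': array([-0.19153333, -0.16549371,  0.33619753]), 'moment': array([-0.0439274 , -0.04180533,  0.02509749]), 'grasp_force': 0.0, 'opening': 1.001177899336767}
scene {'mtx': array([[433.3302531 ,   0.        , 257.9752627 ],
       [  0.        , 433.3302531 , 192.58449571],
       [  0.        ,   0.        ,   1.        ]]), 'cam_to_world': array([[-0.71049352,  0.37742719, -0.59392564,  1.2356222 ],
       [ 0.70362153,  0.39392497, -0.59138808,  0.6
[... 387 characters left out ...]
0.99981546,  0.01779663, -0.00723324, -0.03777616],
       [ 0.00505037, -0.11977741, -0.99278793,  1.15234899],
       [ 0.        ,  0.        ,  0.        ,  1.        ]])}
wrist {'mtx': array([[297.31863964,   0.        , 251.31901704],
       [  0.        , 297.31863964, 193.51306561],
       [  0.        ,   0.        ,   1.        ]]), 'T_tool_cam': array([[-1.50094231e-03, -9.63083153e-01, -2.69199903e-01,
         7.39289777e-02],
       [ 9.99998810e-01, -1.34935549e-03, -7.48139128e-04,
        -2.80165328e-04],
       [ 3.57273822e-04, -2.69200705e-01,  9.63084032e-01,
        -1.61742150e-01],
       [ 0.00000000e+00,  0.00000000e+00,  0.00000000e+00,
         1.00000000e+00]])}
```

View pics/top0.png

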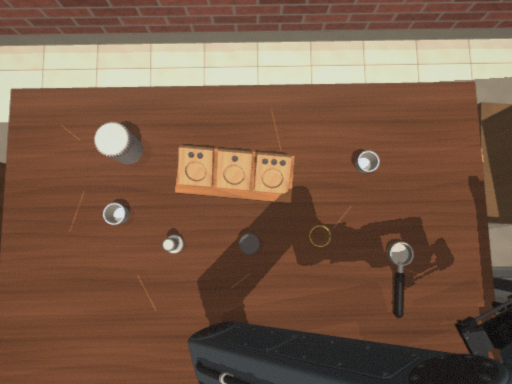

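View pics/scene0.png

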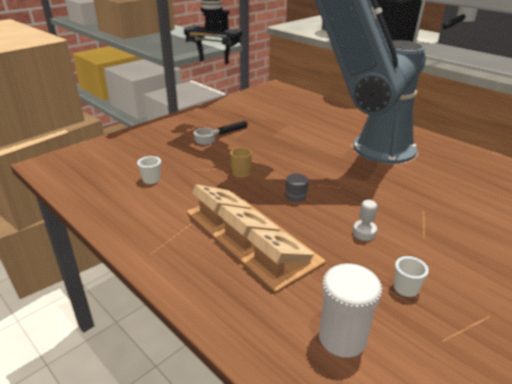

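The top view shows the stand with, from left to right, the two-stud pocket at (195,170), the one-stud pocket at (235,174) and the three-stud pocket at (273,178). The tools are the tamper at (173,244), the leveller at (249,244) and the funnel at (320,236). The scene view shows the same layout.

```bash
cat > h.py <<'E'
import numpy as np,cv2
from scipy.spatial.transform import Rotation as R
from rig import telemetry, capture, camera_info
def cam(name):
    c=camera_info(name)
    if name!="wrist": return c["mtx"],c["cam_to_world"]
    s=telemetry.read_state();T=np.eye(4);T[:3,:3]=s["tcp_rot"];T[:3,3]=s["position"]
    return c["mtx"],T@c["T_tool_cam"]
def ray(name,K,T,uv):
    p=(np.asarray(uv,float)-K[:2,2])/K[0,0]
    if name=="wrist":
        r=np.linalg.norm(p)+1e-12; d=np.r_[p/r*np.sin(r),np.cos(r)]
    else: d=np.r_[p,1.]
    d=T[:3,:3]@d
    return T[:3,3],d/np.linalg.norm(d)
def onz(o,d,z): return o+d*(z-o[2])/d[2]
def project(name,K,T,P):
    q=T[:3,:3].T@(np.asarray(P,float)-T[:3,3])
    if name=="wrist":
        n=np.hypot(q[0],q[1])+1e-12; return q[:2]/n*np.arctan2(n,q[2])*K[0,0]+K[:2,2]
    return q[:2]/q[2]*K[0,0]+K[:2,2]
def meet(rays):  # least-squares point of rays
    A=sum(np.eye(3)-np.outer(d,d) for o,d in rays);b=sum((np.eye(3)-np.outer(d,d))@o for o,d in rays)
    P=np.linalg.solve(A,b);return P,[np.linalg.norm(np.cross(P-o,d)) for o,d in rays]
def cmd(P,Rt):  # numbers for carry_out from measured pose to target TCP pose
    s=telemetry.read_state();Q=s["tcp_rot"]
    return np.round(np.r_[Q.T@(np.asarray(P)-s["position"])/.15,R.from_matrix(Q.T@Rt).as_rotvec()/(2*np.pi)],4)
def rot(yaw,tilt=0):  # tool x horizontal heading yaw(deg), z down, tilted forward by tilt
    return R.from_euler('z',yaw,degrees=True).as_matrix()@np.diag([1,-1,-1.])@R.from_euler('y',tilt,degrees=True).as_matrix()
E
python3 - <<'E'
from h import *
K,T=cam("top")
for n,uv,z in [("funnel",(320,236),.07),("lev",(249,244),.06),("tamp",(173,244),.09),("p2",(196,172),.054),("p1",(234,175),.054),("p3",(272,178),.054),("cupR",(368,161),.06),("cupL",(115,213),.06),("can",(112,139),.144),("pf",(401,253),.034)]:
    print(n,onz(*ray("top",K,T,uv),z).round(3))
print(cmd([.33,-.2,.29],rot(0)),rot(0,30))
E
```

```text
funnel [ 0.459 -0.217  0.07 ]
lev [ 0.44  -0.012  0.06 ]
tamp [0.445 0.202 0.09 ]
p2 [0.655 0.143 0.054]
p1 [0.644 0.03  0.054]
p3 [ 0.633 -0.083  0.054]
cupR [ 0.678 -0.37   0.06 ]
cupL [0.537 0.378 0.06 ]
can [0.736 0.36  0.144]
pf [ 0.405 -0.461  0.034]
[ 1.4264e+00 -2.0234e+00 -4.5100e-01 -3.0000e-04  0.0000e+00  6.9700e-02] [[ 0.8660254  0.         0.5      ]
 [ 0.        -1.         0.       ]
 [ 0.5        0.        -0.8660254]]
```

View pics/wrist0.png

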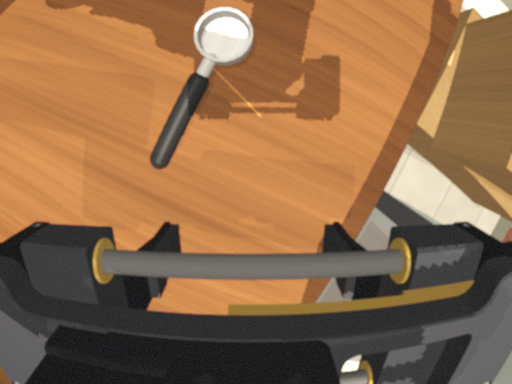

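Emit:
carry_out([
  [[0.1,-0.15,-0.05,0,0,0,-1],[0.25,-0.35,-0.1,0,0,0,-1],[0.4,-0.55,-0.15,0,0,0,-1],[0.55,-0.75,-0.2,0,0,0,-1],[0.65,-0.9,-0.22,0,0,0,-1],[0.71,-1,-0.22,0,0,0,-1],[0.71,-1,-0.22,0,0,0,-1],[0.71,-1,-0.22,0,0,0,-1],[0.71,-1,-0.22,0,0,0,-1],[0.71,-1,-0.22,0,0,0,-1]],
])

```text
time_s: 0.98
position: [0.2978, -0.3866, 0.2555]
tcp_rot: [[0.906, 0.423, 0.0], [0.423, -0.906, -0.001], [-0.0, 0.001, -1.0]]
force: [0.3, 0.3, 0.4]
opening: 0.999
grasp_force: 0.0
```

Emit:
carry_out([
  [[0.1,-0.15,-0.05,0,0,0.01,-1],[0.25,-0.35,-0.1,0,0,0.025,-1],[0.4,-0.55,-0.15,0,0,0.04,-1],[0.55,-0.75,-0.2,0,0,0.055,-1],[0.65,-0.9,-0.22,0,0,0.065,-1],[0.71,-1,-0.22,0,0,0.0697,-1],[0.71,-1,-0.22,0,0,0.0697,-1],[0.71,-1,-0.22,0,0,0.0697,-1],[0.71,-1,-0.22,0,0,0.0697,-1],[0.71,-1,-0.22,0,0,0.0697,-1]],
])

```text
time_s: 1.82
position: [0.331, -0.2058, 0.2885]
tcp_rot: [[1.0, -0.001, 0.0], [-0.001, -1.0, -0.001], [0.0, 0.001, -1.0]]
force: [-0.0, -0.4, -0.5]
opening: 1.001
grasp_force: 0.0
```

Run:
```python
from h import *
s=telemetry.read_state();print(s["time_s"],s["position"],s["tcp_rot"].round(3),s["joint_positions"].round(1))
K,T=cam("wrist");im=capture("wrist");cv2.imwrite("pics/w1.png",im[:,:,::-1]);np.savez("w1",K=K,T=T)
```

```text
1.8167 [ 0.33102496 -0.20575003  0.28849208] [[ 1.    -0.001  0.   ]
 [-0.001 -1.    -0.001]
 [ 0.     0.001 -1.   ]] [-48.4   6.2 108.1  -0.   65.7  41.7]
```

View pics/w1.png

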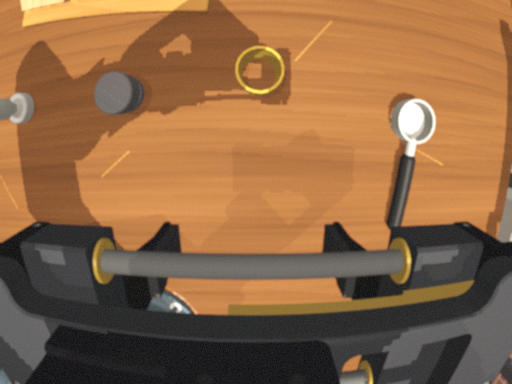

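The wrist view shows the funnel ring at (260,70), the leveller at (118,92), the tamper at the left edge (20,108), and the portafilter at (413,118).

Emit:
carry_out([
  [[0.15,-0.15,-0.02,0,0,0,-1],[0.3,-0.3,-0.05,0,0,0,-1],[0.45,-0.45,-0.08,0,0,0,-1],[0.6,-0.6,-0.1,0,0,0,-1],[0.75,-0.75,-0.12,0,0,0,-1],[0.9,-0.9,-0.13,0,0,0,-1],[0.98,-0.97,-0.13,0,0,0,-1],[0.98,-0.97,-0.13,0,0,0,-1],[0.98,-0.97,-0.13,0,0,0,-1],[0.98,-0.97,-0.13,0,0,0,-1]],
])

```text
time_s: 2.7
position: [0.4771, -0.0595, 0.3075]
tcp_rot: [[1.0, -0.001, -0.002], [-0.001, -1.0, -0.0], [-0.002, 0.0, -1.0]]
force: [-0.3, -1.2, 0.2]
opening: 1.0
grasp_force: 0.0
```

Run:
```python
from h import *
K,T=cam("wrist");im=capture("wrist");cv2.imwrite("pics/w2.png",im[:,:,::-1]);np.savez("w2",K=K,T=T)
```

Emit:
carry_out([
  [[0.02,-0.15,0,0,0,0,-1],[0.05,-0.3,0,0,0,0,-1],[0.07,-0.45,0,0,0,0,-1],[0.1,-0.6,0,0,0,0,-1],[0.12,-0.75,0,0,0,0,-1],[0.13,-0.9,0,0,0,0,-1],[0.13,-1,0,0,0,0,-1],[0.13,-1,0,0,0,0,-1],[0.13,-1,0,0,0,0,-1],[0.13,-1,0,0,0,0,-1]],
])

```text
time_s: 3.58
position: [0.4971, 0.0901, 0.3081]
tcp_rot: [[1.0, -0.001, -0.0], [-0.001, -1.0, -0.001], [-0.0, 0.001, -1.0]]
force: [-0.2, -0.9, 0.2]
opening: 0.997
grasp_force: 0.0
```

Run:
```python
from h import *
K,T=cam("wrist");im=capture("wrist");cv2.imwrite("pics/w3.png",im[:,:,::-1]);np.savez("w3",K=K,T=T);print(T[:3,3],telemetry.read_state()["joint_positions"].round(1))
a=cv2.imread("pics/w2.png")[:260];b=cv2.imread("pics/w3.png")[:260];cv2.imwrite("pics/w23.png",cv2.resize(np.vstack([a,b]),None,fx=1.15,fy=1.15))
```

```text
[0.57086267 0.09047598 0.4698033 ] [-2.4 15.2 92.5 -0.  72.3 87.7]
```

View pics/w23.png

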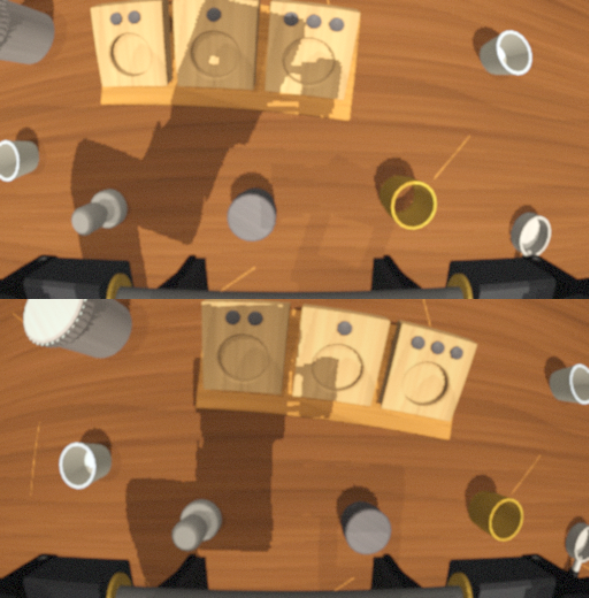

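Both wrist views show every pocket, all six studs and the tools. In w2 pixels the studs are at about (101,16) and (117,15), then (186,13), then (252,17), (273,19) and (293,21).

```bash
cat > seg.py <<'E'
from h import *
V={n:(cv2.imread(f"pics/{n}.png"),)+tuple(np.load(n+".npz")[k] for k in "KT") for n in("w1","w2","w3")}
def blobs(im,lo,hi,amin,amax):
    m=cv2.inRange(cv2.cvtColor(im,cv2.COLOR_BGR2HSV),lo,hi)
    n,l,st,c=cv2.connectedComponentsWithStats(m)
    return [(c[i].round(1),st[i,4],st[i,:4],l==i) for i in range(1,n) if amin<st[i,4]<amax]
E
python3 - <<'E'
from seg import *
g={"w2":[(101,16),(117,15),(186,13),(252,17),(273,19),(293,21)],"w3":[(203,17),(222,16),(299,25),(363,37),(380,42),(397,46)]}
S={}
for v in g:
    im,K,T=V[v]; b=blobs(im,(0,0,0),(180,90,140),20,400)
    S[v]=[min(b,key=lambda q:np.hypot(*(q[0]-p))) for p in g[v]]
    print(v,[(*q[0],q[1]) for q in S[v]])
P=[]
for i in range(6):
    p,r=meet([ray("wrist",V[v][1],V[v][2],S[v][i][0]) for v in g]);P.append(p);print(p.round(4),np.round(r,4))
np.save("studs",P)
hs=[]
for v,uv in {"w1":[(260,70),(118,92)],"w2":[(360,179),(218,188),(87,183),(73,190)],"w3":[(438,190),(319,200),(173,191),(162,205)]}.items():
    h=cv2.cvtColor(V[v][0],cv2.COLOR_BGR2HSV)
    print(v,[h[y-1:y+2,x-1:x+2].reshape(-1,3).mean(0).round() for x,y in uv])
crops=[]
for v,cs in {"w1":[(260,70),(118,92),(20,108)],"w2":[(360,178),(219,186),(88,183)],"w3":[(432,190),(319,197),(173,195)]}.items():
    im=cv2.copyMakeBorder(V[v][0],40,40,40,40,cv2.BORDER_CONSTANT)
    crops.append(np.hstack([cv2.resize(im[y+5:y+75,x+5:x+75],None,fx=2.8,fy=2.8,interpolation=cv2.INTER_NEAREST) for x,y in cs]))
cv2.imwrite("pics/crops.png",np.vstack(crops))
E
```

```text
w2 [(np.float64(185.4), np.float64(12.1), np.int32(105)), (np.float64(185.4), np.float64(12.1), np.int32(105)), (np.float64(185.4), np.float64(12.1), np.int32(105)), (np.float64(252.6), np.float64(16.9), np.int32(91)), (np.float64(252.6), np.float64(16.9), np.int32(91)), (np.float64(252.6), np.float64(16.9), np.int32(91))]
w3 [(np.float64(202.0), np.float64(15.5), np.int32(107)), (np.float64(221.5), np.float64(16.4), np.int32(111)), (np.float64(298.9), np.float64(26.1), np.int32(70)), (np.float64(362.8), np.float64(38.4), np.int32(61)), (np.float64(379.9), np.float64(42.6), np.int32(58)), (np.float64(396.3), np.float64(46.9), np.int32(57))]
[ 1.4368  0.4988 -2.0174] [0.0098 0.0098]
[ 0.9758  0.2073 -0.7206] [0.0037 0.0037]
[0.6898 0.0277 0.081 ] [0.0011 0.0011]
[ 0.6797 -0.061   0.0803] [0.0001 0.0001]
[ 0.6611 -0.0608  0.1374] [0.0002 0.0002]
[ 0.6473 -0.0606  0.1801] [0.0005 0.0005]
w1 [array([ 14., 159., 186.]), array([ 11.,  24., 124.])]
w2 [array([ 19., 176., 130.]), array([ 11.,  24., 173.]), array([ 19.,  32., 111.]), array([ 20.,  28., 190.])]
w3 [array([ 19., 184., 107.]), array([ 12.,  24., 149.]), array([ 20.,  34., 105.]), array([ 21.,  29., 177.])]
```

View pics/crops.png

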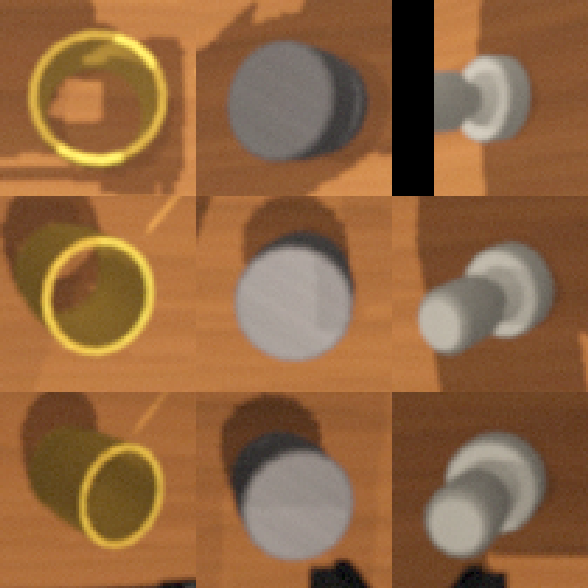

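The crops show a clean rim on the funnel, a flat grey top on the leveller, and the tamper's pale knob top and base. I'll fit these shapes and loosen the stud mask.

Run:
```python
from seg import *
g={"w2":[(101,16),(117,15),(186,13),(252,17),(273,19),(293,21)],"w3":[(203,17),(222,16),(299,25),(363,37),(380,42),(397,46)]}
Q={v:[] for v in g}
for v in g:
    for p in g[v]:
        h=cv2.cvtColor(V[v][0],cv2.COLOR_BGR2HSV); x,y=p
        y0=max(0,y-9);pt=h[y0:y+10,x-9:x+10,1]
        t,m=cv2.threshold(pt,0,1,cv2.THRESH_OTSU); m=1-m
        n,l,st,c=cv2.connectedComponentsWithStats(m)
        i=min(range(1,n),key=lambda k:np.hypot(*(c[k]-(9,y-y0))))
        Q[v].append(c[i]+(x-9,y0)); print(v,p,Q[v][-1].round(1),st[i,4],t)
P=[]
for i in range(6):
    p,r=meet([ray("wrist",V[v][1],V[v][2],Q[v][i]) for v in g]);P.append(p);print(p.round(4),np.round(r,4))
np.save("studs",P)
def rim(name,views,lo,hi,h):
    rs=[]
    for v,p in views:
        im=V[v][0];b=blobs(im,lo(v),hi,60,4000);q=min(b,key=lambda q:np.hypot(*(q[0]-p)))
        ct,_=cv2.findContours(q[3].astype(np.uint8),cv2.RETR_EXTERNAL,cv2.CHAIN_APPROX_NONE)
        e=cv2.fitEllipse(cv2.convexHull(max(ct,key=len)).astype(np.float32)) 
        print(name,v,q[1],np.round(e[0],1),np.round(e[1],1)); rs.append(ray("wrist",*V[v][1:],e[0]))
    P,r=meet(rs);print(" ->",P.round(4),np.round(r,4),[onz(*k,h)[:2].round(4) for k in rs])
rim("funnel",[("w1",(260,70)),("w2",(360,179)),("w3",(438,190))],lambda v:(18,110,165 if v=="w3" else 180),(35,255,255),.07)
rim("lev",[("w1",(112,92)),("w2",(218,188)),("w3",(319,200))],lambda v:(0,0,95 if v=="w1" else 115),(180,70,255),.06)
rim("knob",[("w2",(72,193)),("w3",(161,210))],lambda v:(0,0,170 if v=="w2" else 158),(180,70,255),.092)
```

```text
w2 (101, 16) [100.3  15.8] 69 66.0
w2 (117, 15) [116.1  14.5] 74 66.0
w2 (186, 13) [185.3  12.2] 96 76.0
w2 (252, 17) [252.6  16. ] 102 72.0
w2 (273, 19) [272.6  18.1] 104 65.0
w2 (293, 21) [292.4  20.8] 100 62.0
w3 (203, 17) [202.   15.6] 102 79.0
w3 (222, 16) [221.5  16.3] 103 79.0
w3 (299, 25) [299.3  25. ] 104 69.0
w3 (363, 37) [363.2  37.5] 85 68.0
w3 (380, 42) [380.4  41.8] 81 70.0
w3 (397, 46) [396.6  46.5] 78 70.0
[0.7041 0.1543 0.0828] [0.0002 0.0002]
[0.7015 0.1287 0.0822] [0.0001 0.0001]
[0.6901 0.0275 0.0822] [0.0002 0.0002]
[ 0.6805 -0.061   0.082 ] [0.0001 0.0001]
[ 0.6777 -0.0868  0.0822] [0.0001 0.0001]
[ 0.6748 -0.1127  0.0816] [0.0003 0.0003]
funnel w1 522 [259.3  69.2] [48.5 49.6]
funnel w2 432 [359.6 178.2] [39.7 43.9]
funnel w3 293 [439.8 191.6] [29.1 38.7]
 -> [ 0.4608 -0.2156  0.0678] [0.0001 0.0001 0.0001] [array([ 0.4606, -0.2157]), array([ 0.4613, -0.2147]), array([ 0.4613, -0.2139])]
lev w1 1236 [112.7  92.4] [36.4 43. ]
lev w2 1334 [218.2 188.7] [40.2 41.9]
lev w3 1177 [319.9 202.1] [36.8 40.4]
 -> [ 0.4422 -0.0111  0.0564] [0.0004 0.0002 0.0005] [array([ 0.4421, -0.0131]), array([ 0.4433, -0.0115]), array([ 0.4428, -0.0101])]
knob w2 210 [ 69.4 193. ] [13.9 18.6]
knob w3 291 [160.5 207. ] [17.9 20.3]
 -> [0.4463 0.2162 0.0919] [0.0001 0.0001] [array([0.4465, 0.2161]), array([0.4462, 0.2162])]
```

Emit:
carry_out([
  [[-0.02,0.15,0,0,0,0,-1],[-0.04,0.35,0.1,0,0,0,-1],[-0.06,0.55,0.2,0,0,0,-1],[-0.08,0.75,0.3,0,0,0,-1],[-0.1,0.9,0.4,0,0,0,-1],[-0.12,1,0.4,0,0,0,-1],[-0.12,1,0.4,0,0,0,-1],[-0.12,1,0.4,0,0,0,-1],[-0.12,1,0.4,0,0,0,-1],[-0.12,1,0.4,0,0,0,-1]],
])

```text
time_s: 4.47
position: [0.4795, -0.0582, 0.2485]
tcp_rot: [[1.0, 0.0, 0.001], [0.0, -1.0, -0.0], [0.001, 0.0, -1.0]]
force: [-0.3, -0.6, -0.4]
opening: 1.0
grasp_force: 0.0
```

Emit:
carry_out([
  [[-0.02,0.15,0,0,0,0.005,-1],[-0.04,0.35,0.1,0,0,0.01,-1],[-0.06,0.55,0.2,0,0,0.015,-1],[-0.08,0.75,0.3,0,0,0.0175,-1],[-0.1,0.9,0.4,0,0,0.0175,-1],[-0.12,1,0.4,0,0,0.0175,-1],[-0.12,1,0.4,0,0,0.0175,-1],[-0.12,1,0.4,0,0,0.0175,-1],[-0.12,1,0.4,0,0,0.0175,-1],[-0.12,1,0.4,0,0,0.0175,-1]],
])

```text
time_s: 5.3
position: [0.4616, -0.2072, 0.1886]
tcp_rot: [[0.994, -0.108, 0.001], [-0.108, -0.994, -0.0], [0.001, 0.0, -1.0]]
force: [-0.9, -0.7, 0.1]
opening: 0.995
grasp_force: 0.0
```

Run:
```python
from h import *
print(cmd([.4608,-.2156,.031],rot(-6.3)))
K,T=cam("wrist");im=capture("wrist");cv2.imwrite("pics/w4.png",im[:,:,::-1]);np.savez("w4",K=K,T=T)
# check pocket mouths projected into w3
d=np.load("w3.npz");im=cv2.imread("pics/w3.png")
S=np.load("studs.npy");c={1:S[2],2:S[:2].mean(0),3:S[3:].mean(0)}
v=c[2]-c[3];psi=np.degrees(np.arctan2(-v[0],v[1]));print("yaw",psi)
X=-rot(psi,30);xs=rot(psi,30)[:,0];zs=-rot(psi,30)[:,2]
P={k:c[k]-.053*xs-.0165*zs for k in c};print({k:P[k].round(4) for k in P});np.savez("pk",**{f"p{k}":P[k] for k in P},psi=psi)
ys=np.cross(zs,xs)
for k in P:
  for n,col in ((.033,(255,0,0)),(.031,(0,0,255))):
    h=.014 if n>.032 else 0.
    for a in np.arange(0,6.28,.26):
        u=project("wrist",d["K"],d["T"],P[k]+h*zs+n*(np.cos(a)*xs+np.sin(a)*ys));cv2.circle(im,tuple(np.round(u*16).astype(int).tolist()),8,col,-1,shift=4)
im4=cv2.imread("pics/w4.png")
cv2.imwrite("pics/chk.png",np.vstack([cv2.resize(im[0:110,160:430],(800,326)),cv2.resize(im4[100:220,120:420],(680,272))[:, :].copy() if 0 else cv2.copyMakeBorder(cv2.resize(im4[100:220,120:420],(680,272)),0,0,0,120,0)]))
```

```text
[-4.0000e-04  5.5900e-02  1.0508e+00  0.0000e+00 -1.0000e-04  3.0000e-04]
yaw -6.27459245718582
{1: array([0.6527, 0.0316, 0.0415]), 2: array([0.6654, 0.1456, 0.0417]), 3: array([ 0.6403, -0.0827,  0.0412])}
```

View pics/chk.png

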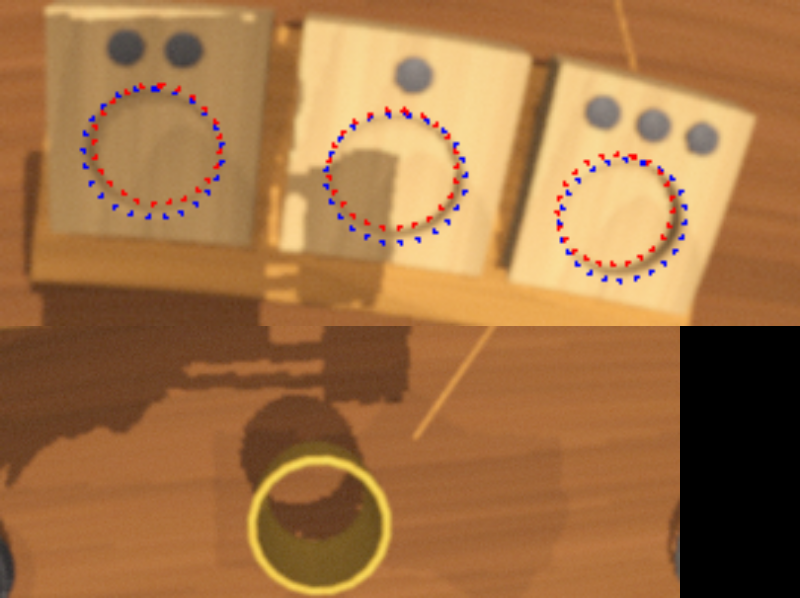

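The projected pocket outlines fit the picture to about 1 mm. The w4 crop shows the funnel rim clearly, so I'll refine its position before closing.

```bash
cat >> seg.py <<'E'
def ell(n,p,lo,hi=(180,70,255)):
    im=cv2.imread(f"pics/{n}.png");d=np.load(n+".npz")
    q=min(blobs(im,lo,hi,60,6000),key=lambda q:np.hypot(*(q[0]-p)))
    ct,_=cv2.findContours(q[3].astype(np.uint8),cv2.RETR_EXTERNAL,cv2.CHAIN_APPROX_NONE)
    e=cv2.fitEllipse(cv2.convexHull(max(ct,key=len)).astype(np.float32));print(n,np.round(e[0],1),np.round(e[1],1))
    return ray("wrist",d["K"],d["T"],e[0])
E
python3 - <<'E'
from seg import *
r=[ell("w1",(259,69),(18,110,180),(35,255,255)),ell("w2",(360,178),(18,110,180),(35,255,255)),ell("w3",(440,191),(18,110,165),(35,255,255)),ell("w4",(261,187),(18,110,180),(35,255,255))]
P,e=meet(r);print(P,np.round(e,4),onz(*r[3],.068))
print(cmd([*P[:2],.031],rot(-6.3)))
E
```

```text
w1 [259.3  69.2] [48.5 49.6]
w2 [359.6 178.2] [39.7 43.9]
w3 [439.8 191.6] [29.1 38.7]
w4 [260.6 187.7] [61.8 64.1]
[ 0.46092096 -0.2157209   0.06749344] [0.     0.0002 0.0003 0.0005] [ 0.46153316 -0.21576366  0.068     ]
[ 7.0000e-04  5.6200e-02  1.0506e+00  0.0000e+00 -1.0000e-04  3.0000e-04]
```

Emit:
carry_out([
  [[0,0.056,0,0,0,0,-1],[0,0.056,0.15,0,0,0,-1],[0,0.056,0.3,0,0,0,-1],[0,0.056,0.45,0,0,0,-1],[0,0.056,0.6,0,0,0,-1],[0,0.056,0.75,0,0,0,-1],[0,0.056,0.85,0,0,0,-1],[0,0.056,0.95,0,0,0,-1],[0,0.056,1,0,0,0,-1],[0,0.056,1,0,0,0,-1]],
])

```text
time_s: 6.18
position: [0.4597, -0.2164, 0.0368]
tcp_rot: [[0.994, -0.109, -0.002], [-0.109, -0.994, 0.002], [-0.002, -0.001, -1.0]]
force: [-0.2, 0.6, -0.3]
opening: 1.003
grasp_force: 0.0
```

Emit:
carry_out([
  [[0,0,0.05,0,0,0,-1],[0,0,0.05,0,0,0,-1],[0,0,0.05,0,0,0,0],[0,0,0.05,0,0,0,1],[0,0,0.05,0,0,0,1],[0,0,0.05,0,0,0,1],[0,0,0.05,0,0,0,1],[0,0,0.05,0,0,0,1],[0,0,0.05,0,0,0,1],[0,0,0.05,0,0,0,1]],
])

```text
time_s: 7.02
position: [0.4605, -0.2168, 0.0309]
tcp_rot: [[0.994, -0.11, 0.0], [-0.11, -0.994, -0.0], [0.001, 0.0, -1.0]]
force: [-0.6, 1.6, 4.2]
opening: 0.698
grasp_force: 29.9
```

Emit:
carry_out([
  [[0,0,-0.05,0,0,0,1],[0,0,-0.15,0,0,0,1],[0,0,-0.3,0,0,0,1],[0,0,-0.45,0,0,0,1],[0,0,-0.6,0,0,0,1],[0,-0.1,-0.75,0,0,0,1],[0,-0.2,-0.85,0,0,0,1],[0,-0.3,-0.95,0,0,0,1],[0,-0.4,-1,0,0,0,1],[0,-0.4,-1,0,0,0,1]],
])

```text
time_s: 7.85
position: [0.4669, -0.1552, 0.1822]
tcp_rot: [[0.994, -0.108, 0.001], [-0.108, -0.994, -0.0], [0.001, -0.0, -1.0]]
force: [-0.4, 0.4, -1.9]
opening: 0.699
grasp_force: 30.0
```

Emit:
carry_out([
  [[0.02,-0.1,0,0,0,0,1],[0.05,-0.25,0,0,0,0,1],[0.1,-0.4,0,0,0.015,0,1],[0.15,-0.55,0,0,0.03,0,1],[0.2,-0.7,0,0,0.045,0,1],[0.25,-0.85,0,0,0.06,0,1],[0.3,-0.95,0,0,0.075,0,1],[0.3,-1,0,0,0.0833,0,1],[0.3,-1,0,0,0.0833,0,1],[0.3,-1,0,0,0.0833,0,1]],
])

```text
time_s: 8.68
position: [0.5268, -0.0127, 0.1795]
tcp_rot: [[0.863, -0.109, 0.494], [-0.095, -0.994, -0.054], [0.497, -0.001, -0.868]]
force: [-0.2, -0.2, -2.5]
opening: 0.699
grasp_force: 30.0
```

```bash
cat >> h.py <<'E'
def place(k,foot,h):  # cmd to bring foot h above floor of pocket k
    d=np.load("pk.npz");P=d[f"p{k}"].copy();P[2]=.0418;Rt=rot(float(d["psi"]),30)
    return cmd(P-Rt[:,2]*(foot+h),Rt)
E
python3 -c "
from h import *
s=telemetry.read_state();print(s['position'],s['joint_positions'].round(1),s['grasp_force'],s['force'])
print(place(1,.031,.05),place(1,.031,.02))"
```

```text
[ 0.52684902 -0.01272542  0.17951236] [-16.6  20.8 121.3  31.3   9.9  50.1] 29.99791369727518 [-0.16800279 -0.17869762 -2.46322671]
[ 2.378e-01 -3.850e-01  6.553e-01 -1.000e-04  6.000e-04 -0.000e+00] [ 2.386e-01 -3.849e-01  8.553e-01 -1.000e-04  6.000e-04 -0.000e+00]
```

Emit:
carry_out([
  [[0.03,-0.05,0,0,0,0,1],[0.06,-0.1,0.05,0,0,0,1],[0.1,-0.16,0.1,0,0,0,1],[0.15,-0.24,0.2,0,0,0,1],[0.2,-0.32,0.3,0,0,0,1],[0.238,-0.385,0.4,0,0,0,1],[0.238,-0.385,0.45,0,0,0,1],[0.238,-0.385,0.5,0,0,0,1],[0.238,-0.385,0.5,0,0,0,1],[0.238,-0.385,0.5,0,0,0,1]],
])

```text
time_s: 9.52
position: [0.602, 0.0358, 0.1329]
tcp_rot: [[0.862, -0.111, 0.495], [-0.096, -0.994, -0.056], [0.498, 0.0, -0.867]]
force: [-0.2, -0.0, -0.3]
opening: 0.696
grasp_force: 30.0
```

Run:
```python
from h import *
s=telemetry.read_state();print(s['position'],s['joint_positions'].round(1),s['force'])
print(place(1,.031,.03),place(1,.031,.0))
K,T=cam("wrist");im=capture("wrist");cv2.imwrite("pics/w5.png",im[:,:,::-1]);np.savez("w5",K=K,T=T)
K,T=cam("scene");sc=capture("scene");c=sc[150:300,160:360,::-1]
cv2.imwrite("pics/c5.png",np.vstack([cv2.resize(im[:250,:,::-1],(600,293)),cv2.resize(c,(400,300)) if 0 else cv2.copyMakeBorder(cv2.resize(c,(400,300)),0,0,0,200,0)]))
```

```text
[0.60195774 0.03584666 0.13288076] [ -7.5  30.6 113.    4.7   6.6  84.4] [-0.16858797 -0.030675   -0.25110647]
[-9.000e-03 -9.000e-03  2.889e-01  2.000e-04  3.000e-04 -2.000e-04] [-8.600e-03 -9.200e-03  4.889e-01  2.000e-04  3.000e-04 -2.000e-04]
```

View pics/c5.png

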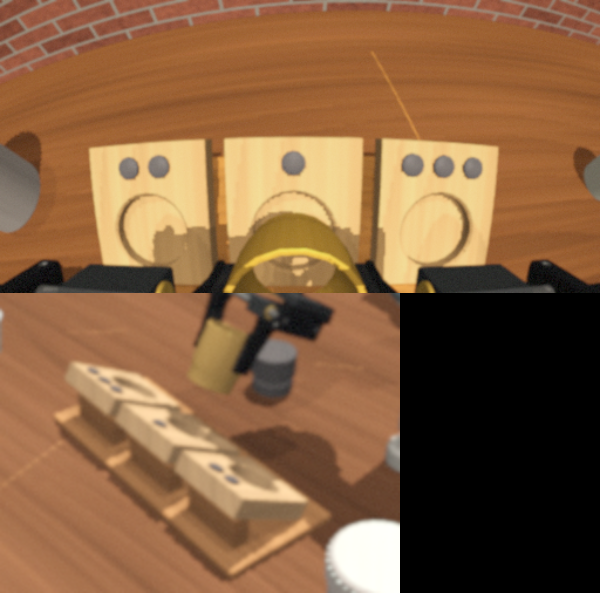

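The wrist view shows the funnel held over the one-stud pocket, with its stud at about (249,139). The scene view agrees and shows the tilt is right. Before going down I'll check the stud position and the joint 5 margin.

Run:
```python
from h import *
from scipy.optimize import least_squares
S=np.load("studs.npy");d=np.load("w5.npz");im=cv2.imread("pics/w5.png")
h=cv2.cvtColor(im,cv2.COLOR_BGR2HSV)[...,1]
for p in S:
    u=project("wrist",d["K"],d["T"],p);x,y=np.round(u).astype(int)
    pt=h[y-16:y+17,x-16:x+17];t,m=cv2.threshold(pt,0,1,cv2.THRESH_OTSU)
    n,l,st,c=cv2.connectedComponentsWithStats(1-m);i=min(range(1,n),key=lambda k:np.hypot(*(c[k]-16)))
    print(u.round(1),(c[i]+(x-16,y-16)).round(1),st[i,4])
D=[(30.28,82.16,.6243,.2216,0),(6.2,108.1,.3898,.2885,0),(15.2,92.5,.5052,.308,0),(30.6,113.,.603,.1329,30)]
def f(p,j2,j3,t):
    a,L1,L2,hh,dd=p;A,B=np.radians([j2,j2+j3]);t=np.radians(t)
    return np.array([a+L1*np.sin(A)+L2*np.sin(B)+dd*np.sin(t),hh+L1*np.cos(A)+L2*np.cos(B)-dd*np.cos(t)])
r=least_squares(lambda p:np.r_[np.ravel([f(p,q[0],q[1],q[4])-q[2:4] for q in D]),.02*p[0]],[0,.4,.4,.3,.2]);print(r.x.round(3),np.abs(r.fun).max())
for rr,z in((.603,.1329),(.62,.10),(.6375,.069),(.681,.069),(.645,.07),(.70,.1),(.64,.1)):
    q=least_squares(lambda j:f(r.x,*j,30)-[rr,z],[31,113]).x;print(rr,z,q.round(1),"j5",(150-q.sum()).round(1))
```

```text
[109.2 143. ] [109.4 143.2] 218
[134.8 141.4] [134.9 141.8] 241
[249.9 138.5] [249.9 138.8] 290
[351.9 140.3] [351.9 140.4] 253
[378.6 141.3] [378.5 141.7] 230
[403. 143.] [403.  143.1] 206
[ 0.1    0.576  0.257 -0.057  0.117] 0.009904698167639392
0.603 0.1329 [ 30.3 112.8] j5 6.9
0.62 0.1 [ 34.3 113.4] j5 2.3
0.6375 0.069 [ 38.2 113.1] j5 -1.2
0.681 0.069 [ 40.6 104.2] j5 5.3
0.645 0.07 [ 38.5 111.5] j5 0.1
0.7 0.1 [39.4 97.2] j5 13.4
0.64 0.1 [ 35.5 109.4] j5 5.1
```

Run:
```python
from h import *
from scipy.optimize import least_squares
# full 6R model: base yaw, shoulder h, L1, forearm L2 with fixed angle phi, spherical wrist, tool length d
def fk(p,j):
    a,L1,L2,hh,dd,phi=p;q=np.radians(j);A=q[1];B=q[1]+q[2]
    Rz=R.from_euler('z',q[0]).as_matrix();Ry=lambda t:R.from_euler('y',t).as_matrix()
    w=np.array([a+L1*np.sin(A)+L2*np.sin(B+phi),0,hh+L1*np.cos(A)+L2*np.cos(B+phi)])
    z=Ry(B)@R.from_euler('z',q[3]).as_matrix()@Ry(q[4])@np.array([0,0,1.])
    return Rz@(w+dd*z),Rz@z
s=telemetry.read_state()
D=[([-75.143,30.279,82.157,0,67.689,0],(.26481,-.56532,.22156)),([-48.4,6.2,108.1,0,65.7,0],(.331,-.2058,.2885)),([-2.4,15.2,92.5,0,72.3,0],(.4971,.0901,.3081)),([-16.6,20.8,121.3,31.3,9.9,0],(.5268,-.0127,.1795)),(s["joint_positions"],s["position"])]
for j,P in D: print(np.round(np.arctan2(P[1],P[0])*57.3-j[0],1),fk([0,.4,.4,.3,.2,0],j)[1].round(3))
print(s["joint_positions"].round(2),s["tcp_rot"][:,2])
```

```text
10.2 [-0.001  0.002 -1.   ]
16.5 [ 0. -0. -1.]
12.7 [ 0. -0. -1.]
15.2 [ 0.494 -0.054 -0.868]
10.9 [ 0.496 -0.056 -0.866]
[ -7.46  30.48 113.     4.68   6.59  84.41] [ 0.49633744 -0.0555041  -0.86635353]
```

```bash
cat > kin.py <<'E'
from h import *
from scipy.optimize import least_squares
def fk(p,j):
    a,L1,L2,hh,dd,phi,b=p;q=np.radians(j);A=q[1];B=q[1]+q[2]
    Rz=R.from_euler('z',q[0]).as_matrix();Ry=lambda t:R.from_euler('y',t).as_matrix()
    w=np.array([a+L1*np.sin(A)+L2*np.sin(B+phi),b,hh+L1*np.cos(A)+L2*np.cos(B+phi)])
    z=Ry(B)@R.from_euler('z',q[3]).as_matrix()@Ry(q[4])@np.array([0,0,1.])
    return Rz@(w+dd*z),Rz@z
D=[([-75.143,30.279,82.157,0,67.689,0],(.26481,-.56532,.22156)),([-48.4,6.2,108.1,0,65.7,0],(.331,-.2058,.2885)),([-2.4,15.2,92.5,0,72.3,0],(.4971,.0901,.3081)),([-16.6,20.8,121.3,31.3,9.9,0],(.5268,-.0127,.1795)),([-7.46,30.48,113.0,4.68,6.59,0],(.60196,.03585,.13288))]
r=least_squares(lambda p:np.ravel([fk(p,j)[0]-P for j,P in D]),[0,.4,.4,.3,.2,0,.11])
p=r.x
def ik(P,z,j0):
    k=least_squares(lambda j:np.r_[fk(p,[*j,0])[0]-P,.2*(fk(p,[*j,0])[1]-z)],j0);return k.x,np.abs(k.fun).max()
E
python3 - <<'E'
from kin import *
print(p.round(4),np.abs(r.fun).max())
d=np.load("pk.npz");Rt=rot(float(d["psi"]),30)
for k,f in((1,.031),(2,.024),(3,.045)):
  for h in(.06,.03,.015,0):
    P=d[f"p{k}"].copy();P[2]=.0418
    for j0 in([-7,31,113,5,7],[0,35,105,180,10]): 
        x,e=ik(P-Rt[:,2]*(f+h),Rt[:,2],j0);print(k,h,x.round(1),round(e,5))
E
```

```text
[-0.0006  0.5884  0.4084  0.2732  0.3049  0.2823  0.1109] 0.00038489993492329955
1 0.06 [ -7.3  32.2 112.7   5.9   5.1] 0.0
1 0.06 [ -7.3  32.2 112.7 185.9  -5.1] 0.0
1 0.03 [ -7.3  35.8 111.4  10.5   2.8] 0.0
1 0.03 [ -7.3  35.8 111.4 190.5  -2.8] 0.0
1 0.015 [ -7.3  37.6 110.7  16.3   1.8] 0.0
1 0.015 [ -7.3  37.6 110.7 196.3  -1.8] 0.0
1 0 [ -7.3  39.4 109.9  32.9   0.9] 0.0
1 0 [ -7.3  39.4 109.9 212.9  -0.9] 0.0
2 0.06 [  6.7  34.7 107.  -35.9  11. ] 0.0
2 0.06 [  6.7  34.7 107.  144.1 -11. ] 0.0
2 0.03 [  6.3  38.1 105.7 -42.7   9.2] 0.0
2 0.03 [  6.3  38.1 105.7 137.3  -9.2] 0.0
2 0.015 [  6.1  39.7 105.  -46.6   8.5] 0.0
2 0.015 [  6.1  39.7 105.  133.4  -8.5] 0.0
2 0 [  5.9  41.4 104.2 -50.9   7.8] 0.0
2 0 [  5.9  41.4 104.2 129.1  -7.8] 0.0
3 0.06 [-22.4  30.  114.8  52.5  10.1] 0.0
3 0.06 [-22.4  30.  114.8 232.5 -10.1] 0.0
3 0.03 [-21.9  33.7 113.6  65.4   8.5] 0.0
3 0.03 [-21.9  33.7 113.6  65.4   8.5] 0.0
3 0.015 [-21.6  35.6 112.9  72.6   8. ] 0.0
3 0.015 [-21.6  35.6 112.9  72.6   8. ] 0.0
3 0 [-21.4  37.4 112.2  80.1   7.6] 0.0
3 0 [-21.4  37.4 112.2  80.1   7.6] 0.0
```

Emit:
carry_out([
  [[-0.009,-0.009,0.03,0,0,0,1],[-0.009,-0.009,0.07,0,0,0,1],[-0.009,-0.009,0.11,0,0,0,1],[-0.009,-0.009,0.15,0,0,0,1],[-0.009,-0.009,0.19,0,0,0,1],[-0.009,-0.009,0.23,0,0,0,1],[-0.009,-0.009,0.27,0,0,0,1],[-0.009,-0.009,0.31,0,0,0,1],[-0.009,-0.009,0.34,0,0,0,1],[-0.009,-0.009,0.34,0,0,0,1]],
])

```text
time_s: 10.45
position: [0.627, 0.0354, 0.0875]
tcp_rot: [[0.861, -0.11, 0.496], [-0.095, -0.994, -0.055], [0.499, -0.0, -0.867]]
force: [0.3, 1.1, -1.8]
opening: 0.698
grasp_force: 30.0
```

```bash
python3 -c "
from h import *
s=telemetry.read_state();print(s['position'],s['joint_positions'].round(1),s['qvel'].round(1),s['force'])
print(place(1,.031,.0))"
```

```text
[0.62696429 0.03536162 0.08751615] [ -7.2  36.9 110.9  10.5   2.3  78.8] [ 0.  -1.1  0.6 -1.5  0.5  1.8] [ 0.25743607  1.0930708  -1.84972278]
[-2.00e-03  6.30e-03  1.44e-01  1.00e-04  2.00e-04 -1.00e-04]
```

Emit:
carry_out([
  [[-0.001,0.006,0.02,0,0,0,1],[-0.001,0.006,0.04,0,0,0,1],[-0.001,0.006,0.06,0,0,0,1],[-0.001,0.006,0.08,0,0,0,1],[-0.001,0.006,0.1,0,0,0,1],[-0.001,0.006,0.115,0,0,0,1],[-0.001,0.006,0.13,0,0,0,1],[-0.001,0.006,0.14,0,0,0,1],[-0.001,0.006,0.146,0,0,0,1],[-0.001,0.006,0.146,0,0,0,1]],
])

```text
time_s: 11.28
position: [0.6374, 0.0334, 0.0697]
tcp_rot: [[0.861, -0.11, 0.497], [-0.095, -0.994, -0.055], [0.5, -0.0, -0.866]]
force: [-0.4, -0.1, -1.1]
opening: 0.698
grasp_force: 30.0
```

```bash
python3 -c "
from h import *
s=telemetry.read_state();print(s['position'],s['joint_positions'].round(1),s['qvel'].round(1),s['force'],s['moment'])
print(place(1,.031,.0))"
```

```text
[0.63744107 0.03340339 0.06967354] [ -7.2  39.3 109.8  29.3   0.9  59.9] [-0.1 -0.1 -0.1 -2.1  0.2  2.1] [-0.41687022 -0.06728188 -1.11611869] [0.11685243 0.43616068 0.00372455]
[-0.0041  0.001   0.0056  0.0001 -0.     -0.0001]
```

Emit:
carry_out([
  [[-0.002,0,0.003,0,0,0,1],[-0.004,0,0.006,0,0,0,1],[-0.004,0,0.008,0,0,0,1],[-0.004,0,0.01,0,0,0,1],[-0.004,0,0.012,0,0,0,1],[-0.004,0,0.014,0,0,0,1],[-0.004,0,0.014,0,0,0,1],[-0.004,0,0.014,0,0,0,1],[-0.004,0,0.014,0,0,0,1],[-0.004,0,0.014,0,0,0,1]],
])

```text
time_s: 12.12
position: [0.6376, 0.0335, 0.0694]
tcp_rot: [[0.86, -0.11, 0.499], [-0.095, -0.994, -0.055], [0.502, 0.0, -0.865]]
force: [-7.7, 1.8, 11.6]
opening: 0.695
grasp_force: 29.8
```

Emit:
carry_out([
  [[0,0,-0.006,0,0,0,1],[0,0,-0.006,0,0,0,0],[0,0,-0.006,0,0,0,-0.5],[0,0,-0.006,0,0,0,-1],[0,0,-0.006,0,0,0,-1],[0,0,-0.006,0,0,0,-1],[0,0,-0.006,0,0,0,-1],[0,0,-0.006,0,0,0,-1],[0,0,-0.006,0,0,0,-1],[0,0,-0.006,0,0,0,-1]],
])

```text
time_s: 12.95
position: [0.6375, 0.0333, 0.0681]
tcp_rot: [[0.861, -0.11, 0.497], [-0.095, -0.994, -0.055], [0.5, 0.0, -0.866]]
force: [0.3, -0.4, -0.3]
opening: 0.998
grasp_force: 0.0
```

Emit:
carry_out([
  [[0,0,-0.03,0,0,0,-1],[0,0,-0.08,0,0,0,-1],[0,0,-0.15,0,0,0,-1],[0,0,-0.25,0,0,0,-1],[0,0,-0.35,0,0,0,-1],[0,0,-0.45,0,0,0,-1],[0,0,-0.55,0,0,0,-1],[0,0,-0.65,0,0,0,-1],[0,0,-0.75,0,0,0,-1],[0,0,-0.75,0,0,0,-1]],
])

```text
time_s: 13.78
position: [0.5812, 0.0398, 0.1677]
tcp_rot: [[0.86, -0.109, 0.499], [-0.095, -0.994, -0.055], [0.502, 0.0, -0.865]]
force: [-0.2, 0.5, -0.4]
opening: 1.0
grasp_force: 0.0
```

Run:
```python
from h import *
s=telemetry.read_state();print(s['position'],s['joint_positions'].round(1),s['force'])
d=np.load("pk.npz");P=d["p1"].copy();P[2]=.0418;Rt=rot(float(d["psi"]),30)
K,T=cam("wrist");im=capture("wrist");m=im[:,:,::-1].copy();cv2.imwrite("pics/w6.png",m);np.savez("w6",K=K,T=T)
for a in np.arange(0,6.28,.2):
    u=project("wrist",K,T,P-Rt[:,2]*.07+.0325*(np.cos(a)*Rt[:,0]+np.sin(a)*Rt[:,1]));cv2.circle(m,tuple(np.round(u*16).astype(int).tolist()),8,(255,0,0),-1,shift=4)
cv2.imwrite("pics/c6.png",cv2.resize(m[60:260,120:400],(560*14//10,560)))
print(cmd([.4422,-.0111,.17],rot(-6.3)))
```

```text
[0.5812012  0.0398123  0.16772006] [ -7.3  25.5 114.4   3.1  10.   86. ] [-0.20788174  0.4561356  -0.38362286]
[-0.757   0.4381 -0.4634  0.     -0.0837  0.    ]
```

View pics/c6.png

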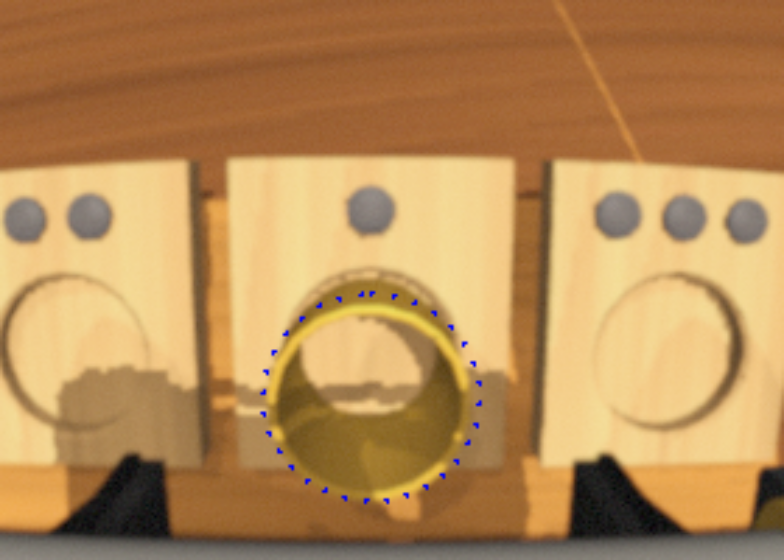

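The funnel rim sits concentric with the expected circle, about 1 mm low, so it is seated in pocket 1. Next is the leveller.

Emit:
carry_out([
  [[-0.08,0.04,-0.05,0,-0.008,0,-1],[-0.18,0.1,-0.11,0,-0.02,0,-1],[-0.28,0.16,-0.17,0,-0.03,0,-1],[-0.38,0.22,-0.23,0,-0.042,0,-1],[-0.48,0.28,-0.29,0,-0.053,0,-1],[-0.58,0.34,-0.35,0,-0.064,0,-1],[-0.68,0.4,-0.42,0,-0.075,0,-1],[-0.757,0.438,-0.463,0,-0.0837,0,-1],[-0.757,0.438,-0.463,0,-0.0837,0,-1],[-0.757,0.438,-0.463,0,-0.0837,0,-1]],
])

```text
time_s: 14.67
position: [0.4428, -0.0114, 0.1683]
tcp_rot: [[0.994, -0.111, -0.002], [-0.111, -0.994, 0.001], [-0.002, -0.0, -1.0]]
force: [0.4, 0.7, 0.6]
opening: 1.002
grasp_force: 0.0
```

Run:
```python
from seg import *
K,T=cam("wrist");im=capture("wrist");cv2.imwrite("pics/w7.png",im[:,:,::-1]);np.savez("w7",K=K,T=T)
u=project("wrist",K,T,[.4422,-.0111,.0564]);print(u)
h=cv2.cvtColor(im,cv2.COLOR_RGB2HSV);x,y=np.round(u).astype(int);print(h[y,x-40:x+41:5,1:].tolist(),h[y-45:y+41:5,x,1:].tolist())
r=[ell("w1",(112,92),(0,0,95)),ell("w2",(218,188),(0,0,115)),ell("w3",(320,202),(0,0,115)),ell("w7",u,(0,0,100))]
P,e=meet(r);print(P,np.round(e,4),onz(*r[3],.058))
print(cmd([*P[:2],.023],rot(-6.3)))
```

```text
[251.7253479  191.15465489]
[[161, 176], [167, 176], [23, 153], [22, 165], [23, 169], [24, 173], [22, 171], [24, 171], [22, 172], [18, 167], [24, 169], [24, 172], [25, 175], [22, 173], [27, 159], [164, 187], [170, 183]] [[168, 120], [169, 116], [32, 71], [27, 122], [22, 173], [18, 171], [26, 169], [25, 173], [23, 170], [22, 172], [25, 172], [25, 173], [26, 169], [23, 165], [20, 169], [47, 157], [161, 190], [163, 189]]
w1 [112.7  92.4] [36.4 43. ]
w2 [218.2 188.7] [40.2 41.9]
w3 [319.9 202.1] [36.8 40.4]
w7 [251.7 190.5] [62.  63.7]
[ 0.44229599 -0.01109205  0.05626461] [0.0002 0.0001 0.0006 0.0005] [ 0.44323053 -0.01121483  0.058     ]
[-1.400e-03  3.000e-04  9.695e-01 -1.000e-04  3.000e-04 -1.000e-04]
```

Emit:
carry_out([
  [[0,0,0.1,0,0,0,-1],[0,0,0.22,0,0,0,-1],[0,0,0.36,0,0,0,-1],[0,0,0.5,0,0,0,-1],[0,0,0.64,0,0,0,-1],[0,0,0.76,0,0,0,-1],[0,0,0.86,0,0,0,-1],[0,0,0.94,0,0,0,-1],[0,0,0.96,0,0,0,-1],[0,0,0.96,0,0,0,-1]],
])

```text
time_s: 15.55
position: [0.4415, -0.0107, 0.0241]
tcp_rot: [[0.994, -0.109, -0.004], [-0.109, -0.994, 0.001], [-0.004, -0.0, -1.0]]
force: [0.0, 0.4, 0.6]
opening: 0.998
grasp_force: 0.0
```

Emit:
carry_out([
  [[0,0,0,0,0,0,-1],[0,0,0,0,0,0,0],[0,0,0,0,0,0,0.5],[0,0,0,0,0,0,1],[0,0,0,0,0,0,1],[0,0,0,0,0,0,1],[0,0,0,0,0,0,1],[0,0,0,0,0,0,1],[0,0,0,0,0,0,1],[0,0,0,0,0,0,1]],
])

```text
time_s: 16.38
position: [0.442, -0.0112, 0.0254]
tcp_rot: [[0.994, -0.11, -0.002], [-0.11, -0.994, -0.0], [-0.002, 0.0, -1.0]]
force: [-0.8, -1.0, 6.0]
opening: 0.704
grasp_force: 30.0
```

Emit:
carry_out([
  [[0,0,-0.05,0,0,0,1],[0,0,-0.15,0,0,0,1],[0,0,-0.3,0,0,0,1],[0,0,-0.45,0,0,0,1],[0,-0.05,-0.6,0,0,0,1],[0,-0.15,-0.75,0,0,0,1],[0,-0.25,-0.88,0,0,0,1],[0,-0.35,-1,0,0,0,1],[0,-0.4,-1,0,0,0,1],[0,-0.4,-1,0,0,0,1]],
])

```text
time_s: 17.22
position: [0.4486, 0.0497, 0.1754]
tcp_rot: [[0.994, -0.108, -0.001], [-0.108, -0.994, 0.0], [-0.001, -0.0, -1.0]]
force: [-0.5, 0.5, -4.2]
opening: 0.707
grasp_force: 30.0
```

Emit:
carry_out([
  [[0.02,-0.12,0,0,0,0,1],[0.06,-0.26,0,0,0.01,0,1],[0.12,-0.4,0,0,0.022,0,1],[0.2,-0.54,0,0,0.035,0,1],[0.3,-0.68,0,0,0.05,0,1],[0.4,-0.78,0,0,0.062,0,1],[0.5,-0.8,0,0,0.075,0,1],[0.6,-0.8,0,0,0.0833,0,1],[0.6,-0.8,0,0,0.0833,0,1],[0.6,-0.8,0,0,0.0833,0,1]],
])

```text
time_s: 18.05
position: [0.5494, 0.1569, 0.1721]
tcp_rot: [[0.866, -0.11, 0.488], [-0.095, -0.994, -0.056], [0.492, 0.002, -0.871]]
force: [0.5, -0.5, -2.5]
opening: 0.702
grasp_force: 30.0
```

```bash
python3 -c "
from h import *
s=telemetry.read_state();print(s['position'],s['joint_positions'].round(1),s['grasp_force'],s['force'])
print(place(2,.0252,.06),place(2,.0252,.02))"
```

```text
[0.54935698 0.1568882  0.17213115] [  8.8  25.  113.6 -30.5  14.9 132.8] 29.999936744570732 [ 0.48627483 -0.45307762 -2.53993626]
[ 2.441e-01 -1.150e-02  5.706e-01  4.000e-04  1.500e-03  0.000e+00] [ 2.467e-01 -1.220e-02  8.373e-01  4.000e-04  1.500e-03  0.000e+00]
```

Emit:
carry_out([
  [[0.05,0,0.03,0,0,0,1],[0.1,-0.01,0.08,0,0.001,0,1],[0.16,-0.012,0.15,0,0.0015,0,1],[0.22,-0.012,0.24,0,0.0015,0,1],[0.246,-0.012,0.34,0,0.0015,0,1],[0.246,-0.012,0.44,0,0.0015,0,1],[0.246,-0.012,0.54,0,0.0015,0,1],[0.246,-0.012,0.64,0,0.0015,0,1],[0.246,-0.012,0.7,0,0.0015,0,1],[0.246,-0.012,0.7,0,0.0015,0,1]],
])

```text
time_s: 18.88
position: [0.6361, 0.1494, 0.0995]
tcp_rot: [[0.859, -0.111, 0.5], [-0.096, -0.994, -0.057], [0.503, 0.001, -0.864]]
force: [-0.2, -0.3, -3.1]
opening: 0.705
grasp_force: 30.0
```

```bash
python3 -c "
from h import *
s=telemetry.read_state();print(s['position'],s['joint_positions'].round(1),s['qvel'].round(1),s['force'])
print(place(2,.0252,.02),place(2,.0252,0))"
```

```text
[0.63612359 0.14936084 0.09950688] [  6.5  36.9 105.9 -40.6  10.  141.3] [ 0.5 -2.3  1.   2.5  0.7 -2.5] [-0.19956964 -0.26608109 -3.07172183]
[-0.0226  0.0032  0.1301  0.0003 -0.0006 -0.0002] [-2.310e-02  2.900e-03  2.634e-01  3.000e-04 -6.000e-04 -2.000e-04]
```

Emit:
carry_out([
  [[-0.005,0.002,0.01,0,0,0,1],[-0.01,0.003,0.03,0,0,0,1],[-0.02,0.003,0.05,0,0,0,1],[-0.02,0.003,0.07,0,0,0,1],[-0.02,0.003,0.09,0,0,0,1],[-0.02,0.003,0.11,0,0,0,1],[-0.02,0.003,0.12,0,0,0,1],[-0.02,0.003,0.12,0,0,0,1],[-0.02,0.003,0.12,0,0,0,1],[-0.02,0.003,0.12,0,0,0,1]],
])

```text
time_s: 19.72
position: [0.6418, 0.1493, 0.0852]
tcp_rot: [[0.857, -0.11, 0.503], [-0.095, -0.994, -0.056], [0.506, -0.0, -0.863]]
force: [-0.1, -0.3, -3.1]
opening: 0.707
grasp_force: 30.0
```

```bash
python3 -c "
from h import *
s=telemetry.read_state();print(s['position'],s['joint_positions'].round(1),s['qvel'].round(1),s['force'])
print(place(2,.0252,0))"
```

```text
[0.64175867 0.14929397 0.08516958] [  6.4  38.7 105.6 -47.1   8.7 147.8] [ 0.  -0.   0.  -0.   0.1 -0. ] [-0.05154818 -0.29101618 -3.1115432 ]
[-7.80e-03  7.00e-03  1.62e-01  0.00e+00 -1.10e-03 -1.00e-04]
```

Emit:
carry_out([
  [[-0.004,0.004,0.015,0,-0.001,0,1],[-0.008,0.007,0.035,0,-0.001,0,1],[-0.008,0.007,0.055,0,-0.001,0,1],[-0.008,0.007,0.075,0,-0.001,0,1],[-0.008,0.007,0.095,0,-0.001,0,1],[-0.008,0.007,0.115,0,-0.001,0,1],[-0.008,0.007,0.13,0,-0.001,0,1],[-0.008,0.007,0.14,0,-0.001,0,1],[-0.008,0.007,0.15,0,-0.001,0,1],[-0.008,0.007,0.15,0,-0.001,0,1]],
])

```text
time_s: 20.55
position: [0.652, 0.147, 0.0648]
tcp_rot: [[0.861, -0.11, 0.497], [-0.095, -0.994, -0.055], [0.5, 0.0, -0.866]]
force: [0.7, -0.7, -3.7]
opening: 0.706
grasp_force: 30.0
```

```bash
python3 -c "
from h import *
s=telemetry.read_state();print(s['position'],s['joint_positions'].round(1),s['force'])
print(place(2,.0252,0))"
```

```text
[0.65200015 0.1470481  0.06481035] [  6.   41.2 104.4 -50.9   7.9 151.3] [ 0.66374851 -0.69821003 -3.65904908]
[ 0.001  -0.0004  0.0097  0.     -0.     -0.0001]
```

Emit:
carry_out([
  [[0,0,0.003,0,0,0,1],[0,0,0.006,0,0,0,1],[0,0,0.009,0,0,0,1],[0,0,0.012,0,0,0,1],[0,0,0.015,0,0,0,1],[0,0,0.017,0,0,0,1],[0,0,0.018,0,0,0,1],[0,0,0.018,0,0,0,1],[0,0,0.018,0,0,0,1],[0,0,0.018,0,0,0,1]],
])

```text
time_s: 21.38
position: [0.6522, 0.147, 0.0646]
tcp_rot: [[0.86, -0.11, 0.498], [-0.095, -0.994, -0.055], [0.501, 0.0, -0.865]]
force: [-10.0, -0.1, 12.0]
opening: 0.7
grasp_force: 30.0
```

Emit:
carry_out([
  [[0,0,-0.01,0,0,0,1],[0,0,-0.01,0,0,0,0],[0,0,-0.01,0,0,0,-0.5],[0,0,-0.01,0,0,0,-1],[0,0,-0.01,0,0,0,-1],[0,0,-0.01,0,0,0,-1],[0,0,-0.01,0,0,0,-1],[0,0,-0.01,0,0,0,-1],[0,0,-0.01,0,0,0,-1],[0,0,-0.01,0,0,0,-1]],
])

```text
time_s: 22.22
position: [0.6525, 0.147, 0.0639]
tcp_rot: [[0.861, -0.11, 0.497], [-0.095, -0.994, -0.055], [0.5, -0.0, -0.866]]
force: [0.7, -0.5, 0.6]
opening: 0.996
grasp_force: 0.0
```

Emit:
carry_out([
  [[0,0,-0.03,0,0,0,-1],[0,0,-0.08,0,0,0,-1],[0,0,-0.15,0,0,0,-1],[0,0,-0.25,0,0,0,-1],[0,0,-0.35,0,0,0,-1],[0,0,-0.45,0,0,0,-1],[0,0,-0.55,0,0,0,-1],[0,0,-0.65,0,0,0,-1],[0,0,-0.75,0,0,0,-1],[0,0,-0.75,0,0,0,-1]],
])

```text
time_s: 23.05
position: [0.5961, 0.1537, 0.164]
tcp_rot: [[0.859, -0.109, 0.5], [-0.095, -0.994, -0.054], [0.503, -0.001, -0.864]]
force: [0.6, -0.3, 0.5]
opening: 0.996
grasp_force: 0.0
```

Run:
```python
from seg import *
s=telemetry.read_state();print(s['position'],s['joint_positions'].round(1),s['force'])
d=np.load("pk.npz");Rt=rot(float(d["psi"]),30)
K,T=cam("wrist");im=capture("wrist");m=im[:,:,::-1].copy();cv2.imwrite("pics/w8.png",m);np.savez("w8",K=K,T=T)
def inplane(r,k,h):
    P=d[f"p{k}"].copy();P[2]=.0418;o,v=r;C=P-Rt[:,2]*h;t=((C-o)@Rt[:,2])/(v@Rt[:,2]);return ((o+v*t-C)@Rt).round(4)
P=d["p2"].copy();u=project("wrist",K,T,P-Rt[:,2]*.058);print(u)
print("lev off",inplane(ell("w8",u,(0,0,100)),2,.058))
P=d["p1"].copy();u=project("wrist",np.load("w6.npz")["K"],np.load("w6.npz")["T"],P-Rt[:,2]*.07)
print("fun off",inplane(ell("w6",u,(18,110,165),(35,255,255)),1,.07))
```

```text
[0.59611554 0.15372641 0.16398565] [  7.5  28.2 108.8 -27.1  15.1 128.3] [ 0.63324233 -0.25493207  0.47450801]
[252.39446836 200.40899041]
w8 [251.7 189.6] [40.1 69.7]
lev off [ 0.0095 -0.0006  0.    ]
w6 [251.5 204.6] [ 6.  28.7]
fun off [-0.0016 -0.0006 -0.    ]
```

Run:
```python
from seg import *
d=np.load("pk.npz");Rt=rot(float(d["psi"]),30);w=np.load("w8.npz");K,T=w["K"],w["T"]
im=cv2.imread("pics/w8.png");h=cv2.cvtColor(im,cv2.COLOR_BGR2HSV)
print("col",[(y,*h[y,252,1:].tolist()) for y in range(140,250,4)])
m=cv2.inRange(h,(0,0,0),(180,80,255));m[:165]=0;m[246:]=0
for y in(185,195,205,215,225): 
    c=np.flatnonzero(m[y,190:320])+190;print(y,c.min(),c.max())
P=d["p2"].copy();P[2]=.0418
for hh in(.058,.06):
  for a in(0,90,180,270):
    a=np.radians(a);print(hh,project("wrist",K,T,P-Rt[:,2]*hh+.031*(np.cos(a)*Rt[:,0]+np.sin(a)*Rt[:,1])).round(1))
```

```text
col [(140, 114, 244), (144, 114, 244), (148, 115, 243), (152, 114, 243), (156, 123, 213), (160, 118, 232), (164, 23, 76), (168, 25, 91), (172, 24, 137), (176, 24, 137), (180, 28, 137), (184, 25, 132), (188, 23, 131), (192, 25, 134), (196, 23, 133), (200, 29, 134), (204, 19, 81), (208, 20, 77), (212, 27, 134), (216, 29, 97), (220, 27, 76), (224, 37, 76), (228, 30, 109), (232, 30, 102), (236, 93, 104), (240, 181, 141), (244, 173, 167), (248, 172, 169)]
185 222 282
195 218 285
205 218 286
215 220 284
225 227 277
0.058 [252.4 164.8]
0.058 [288.3 200.3]
0.058 [252.4 233.6]
0.058 [216.5 200.4]
0.06 [252.4 165.2]
0.06 [288.6 201. ]
0.06 [252.4 234.5]
0.06 [216.2 201.1]
```

```bash
python3 -c "
from h import *
print(cmd([.44,.215,.2],rot(-6.3)))"
```

```text
[-8.119e-01 -2.931e-01 -7.569e-01 -1.000e-04 -8.380e-02  0.000e+00]
```

Emit:
carry_out([
  [[-0.08,-0.03,-0.08,0,-0.008,0,-1],[-0.18,-0.06,-0.18,0,-0.02,0,-1],[-0.28,-0.1,-0.28,0,-0.03,0,-1],[-0.38,-0.14,-0.38,0,-0.042,0,-1],[-0.5,-0.18,-0.48,0,-0.053,0,-1],[-0.62,-0.22,-0.58,0,-0.064,0,-1],[-0.72,-0.26,-0.68,0,-0.075,0,-1],[-0.81,-0.293,-0.757,0,-0.0838,0,-1],[-0.81,-0.293,-0.757,0,-0.0838,0,-1],[-0.81,-0.293,-0.757,0,-0.0838,0,-1]],
])

```text
time_s: 23.93
position: [0.441, 0.2145, 0.1984]
tcp_rot: [[0.994, -0.11, -0.001], [-0.11, -0.994, -0.0], [-0.001, 0.001, -1.0]]
force: [0.1, 0.4, 0.5]
opening: 1.001
grasp_force: 0.0
```

Run:
```python
from seg import *
K,T=cam("wrist");im=capture("wrist");cv2.imwrite("pics/w9.png",im[:,:,::-1]);np.savez("w9",K=K,T=T)
print(telemetry.read_state()['position'])
for z in(.023,.09): print(project("wrist",K,T,[.4463,.2162,z]).round(1))
u=project("wrist",K,T,[.4463,.2162,.091]);x,y=np.round(u).astype(int)
h=cv2.cvtColor(im,cv2.COLOR_RGB2HSV)
print("col",[(j,*h[j,x,1:].tolist()) for j in range(y-50,y+40,3)]);print("row",[(i,*h[y,i,1:].tolist()) for i in range(x-40,x+41,3)])
m=cv2.inRange(h,(0,0,0),(180,80,255))
yb=int(project("wrist",K,T,[.4463,.2162,.02])[1])
for j in range(yb-32,yb+33,4):
    c=np.flatnonzero(m[j,x-60:x+60])+x-60;print(j,(c.min(),c.max(),(c.min()+c.max())/2) if len(c) else "")
```

```text
[0.4409877  0.21434423 0.19827111]
[249.8 172. ]
[249.5 186.4]
col [(137, 166, 132), (140, 167, 136), (143, 171, 130), (146, 98, 125), (149, 29, 161), (152, 29, 192), (155, 27, 191), (158, 31, 180), (161, 29, 148), (164, 29, 139), (167, 27, 149), (170, 30, 162), (173, 28, 180), (176, 27, 189), (179, 31, 187), (182, 27, 188), (185, 28, 189), (188, 28, 188), (191, 30, 186), (194, 28, 188), (197, 30, 188), (200, 28, 188), (203, 31, 147), (206, 157, 200), (209, 160, 206), (212, 156, 206), (215, 169, 201), (218, 158, 203), (221, 160, 204), (224, 161, 204)]
row [(209, 162, 131), (212, 168, 129), (215, 165, 131), (218, 153, 120), (221, 150, 119), (224, 155, 117), (227, 156, 118), (230, 56, 128), (233, 33, 153), (236, 28, 188), (239, 26, 188), (242, 30, 189), (245, 29, 187), (248, 30, 190), (251, 30, 188), (254, 28, 191), (257, 28, 190), (260, 27, 189), (263, 28, 184), (266, 31, 150), (269, 118, 166), (272, 164, 191), (275, 166, 192), (278, 157, 192), (281, 153, 195), (284, 156, 194), (287, 159, 194)]
139 
143 
147 (np.int64(245), np.int64(255), np.float64(250.0))
151 (np.int64(236), np.int64(263), np.float64(249.5))
155 (np.int64(232), np.int64(267), np.float64(249.5))
159 (np.int64(229), np.int64(270), np.float64(249.5))
163 (np.int64(227), np.int64(272), np.float64(249.5))
167 (np.int64(226), np.int64(273), np.float64(249.5))
171 (np.int64(226), np.int64(274), np.float64(250.0))
175 (np.int64(226), np.int64(273), np.float64(249.5))
179 (np.int64(227), np.int64(273), np.float64(250.0))
183 (np.int64(229), np.int64(270), np.float64(249.5))
187 (np.int64(230), np.int64(268), np.float64(249.0))
191 (np.int64(231), np.int64(267), np.float64(249.0))
195 (np.int64(233), np.int64(265), np.float64(249.0))
199 (np.int64(236), np.int64(262), np.float64(249.0))
203 (np.int64(243), np.int64(256), np.float64(249.5))
```

Emit:
carry_out([
  [[0.039,-0.016,0.1,0,0,0,-1],[0.039,-0.016,0.22,0,0,0,-1],[0.039,-0.016,0.36,0,0,0,-1],[0.039,-0.016,0.5,0,0,0,-1],[0.039,-0.016,0.64,0,0,0,-1],[0.039,-0.016,0.76,0,0,0,-1],[0.039,-0.016,0.87,0,0,0,-1],[0.039,-0.016,0.95,0,0,0,-1],[0.039,-0.016,0.99,0,0,0,-1],[0.039,-0.016,0.99,0,0,0,-1]],
])

```text
time_s: 24.82
position: [0.4455, 0.2158, 0.0488]
tcp_rot: [[0.994, -0.11, -0.005], [-0.11, -0.994, -0.001], [-0.005, 0.001, -1.0]]
force: [0.0, -0.1, 0.1]
opening: 1.003
grasp_force: 0.0
```

Emit:
carry_out([
  [[0,0,0,0,0,0,0],[0,0,0,0,0,0,0],[0,0,0,0,0,0,0.4],[0,0,0,0,0,0,0.6],[0,0,0,0,0,0,1],[0,0,0,0,0,0,1],[0,0,0,0,0,0,1],[0,0,0,0,0,0,1],[0,0,0,0,0,0,1],[0,0,0,0,0,0,1]],
])

```text
time_s: 25.65
position: [0.4461, 0.2164, 0.0505]
tcp_rot: [[0.994, -0.11, -0.002], [-0.11, -0.994, 0.0], [-0.002, 0.0, -1.0]]
force: [-0.2, -0.7, 2.3]
opening: 0.429
grasp_force: 30.0
```

Emit:
carry_out([
  [[0,0,0,0,0,0,1],[0,0,0,0,0,0,1],[0,0,0,0,0,0,1],[0,0,0,0,0,0,1],[0,0,0,0,0,0,1],[0,0,0,0,0,0,1],[0,0,0,0,0,0,1],[0,0,0,0,0,0,1],[0,0,0,0,0,0,1],[0,0,0,0,0,0,1]],
])

```text
time_s: 26.48
position: [0.4461, 0.2164, 0.0505]
tcp_rot: [[0.994, -0.11, -0.002], [-0.11, -0.994, 0.0], [-0.002, 0.0, -1.0]]
force: [-0.5, -3.0, 3.7]
opening: 0.427
grasp_force: 30.0
```

Emit:
carry_out([
  [[0,0,-0.05,0,0,0,1],[0,0,-0.15,0,0,0,1],[0,0,-0.3,0,0,0,1],[0,0,-0.45,0,0,0,1],[0,0.05,-0.6,0,0,0,1],[0,0.15,-0.75,0,0,0,1],[0,0.25,-0.88,0,0,0,1],[0,0.35,-1,0,0,0,1],[0,0.4,-1,0,0,0,1],[0,0.4,-1,0,0,0,1]],
])

```text
time_s: 27.32
position: [0.4396, 0.156, 0.2007]
tcp_rot: [[0.994, -0.112, -0.002], [-0.112, -0.994, 0.001], [-0.002, -0.0, -1.0]]
force: [-0.4, 0.5, -4.9]
opening: 0.425
grasp_force: 30.0
```

Emit:
carry_out([
  [[0.02,0.08,0,0,0,0,1],[0.05,0.2,0,0,0,0,1],[0.08,0.32,0,0,0,0,1],[0.12,0.45,0,0,0,0,1],[0.16,0.58,0,0,0,0,1],[0.2,0.7,0,0,0,0,1],[0.25,0.82,0,0,0,0,1],[0.28,0.92,0,0,0,0,1],[0.3,1,0,0,0,0,1],[0.3,1,0,0,0,0,1]],
])

```text
time_s: 28.15
position: [0.4682, 0.0016, 0.1985]
tcp_rot: [[0.994, -0.112, -0.005], [-0.112, -0.994, 0.001], [-0.005, -0.0, -1.0]]
force: [0.6, 1.9, -3.3]
opening: 0.426
grasp_force: 30.0
```

Emit:
carry_out([
  [[0.03,0.05,0,0,0.005,0,1],[0.08,0.1,0,0,0.015,0,1],[0.14,0.16,0,0,0.025,0,1],[0.2,0.22,0,0,0.036,0,1],[0.27,0.28,0,0,0.047,0,1],[0.34,0.34,0,0,0.058,0,1],[0.42,0.4,0,0,0.07,0,1],[0.5,0.44,0,0,0.0833,0,1],[0.5,0.44,0,0,0.0833,0,1],[0.5,0.44,0,0,0.0833,0,1]],
])

```text
time_s: 28.98
position: [0.5333, -0.0696, 0.1976]
tcp_rot: [[0.865, -0.111, 0.49], [-0.098, -0.994, -0.052], [0.493, -0.004, -0.87]]
force: [-1.5, -0.5, -4.6]
opening: 0.431
grasp_force: 30.0
```

```bash
python3 -c "
from h import *
s=telemetry.read_state();print(s['position'],s['joint_positions'].round(1),s['grasp_force'],s['force'])
print(place(3,.0505,.06),place(3,.0505,.02))"
```

```text
[ 0.53331252 -0.06956633  0.19755845] [-24.6  19.1 118.7  33.3  16.7  41.9] 29.967027191351008 [-1.52451167 -0.52261546 -4.6482073 ]
[ 1.073e-01  1.030e-02  5.209e-01 -4.000e-04  1.300e-03 -5.000e-04] [ 1.096e-01  1.090e-02  7.876e-01 -4.000e-04  1.300e-03 -5.000e-04]
```

Emit:
carry_out([
  [[0.03,0.004,0.03,0,0,0,1],[0.06,0.008,0.1,0,0.001,0,1],[0.09,0.011,0.18,0,0.001,0,1],[0.109,0.011,0.26,0,0.001,0,1],[0.109,0.011,0.34,0,0.001,0,1],[0.109,0.011,0.42,0,0.001,0,1],[0.109,0.011,0.5,0,0.001,0,1],[0.109,0.011,0.57,0,0.001,0,1],[0.109,0.011,0.64,0,0.001,0,1],[0.109,0.011,0.64,0,0.001,0,1]],
])

```text
time_s: 29.82
position: [0.5977, -0.0786, 0.123]
tcp_rot: [[0.86, -0.109, 0.498], [-0.095, -0.994, -0.053], [0.501, -0.001, -0.865]]
force: [-0.4, -0.1, -3.0]
opening: 0.43
grasp_force: 30.0
```

Run:
```python
from h import *
s=telemetry.read_state();print(s['position'],s['joint_positions'].round(1),s['qvel'].round(1),s['force'])
print(place(3,.0505,.02),place(3,.0505,0))
K,T=cam("wrist");im=capture("wrist");cv2.imwrite("pics/w10.png",im[:,:,::-1]);np.savez("w10",K=K,T=T)
S=capture("scene")[130:290,160:380,::-1]
cv2.imwrite("pics/c10.png",np.vstack([im[80:260,:,::-1],cv2.copyMakeBorder(cv2.resize(S,(512,372)),0,0,0,0,0)]))
```

```text
[ 0.59769271 -0.07863169  0.12295406] [-22.3  31.6 113.9  56.4   9.6  20.1] [-0.3 -2.1  1.1 -4.5  0.8  4.8] [-0.42598455 -0.12266296 -2.97952795]
[-2.370e-02 -3.600e-03  1.411e-01 -2.000e-04 -2.000e-04 -1.000e-04] [-2.390e-02 -3.400e-03  2.744e-01 -2.000e-04 -2.000e-04 -1.000e-04]
```

View pics/c10.png

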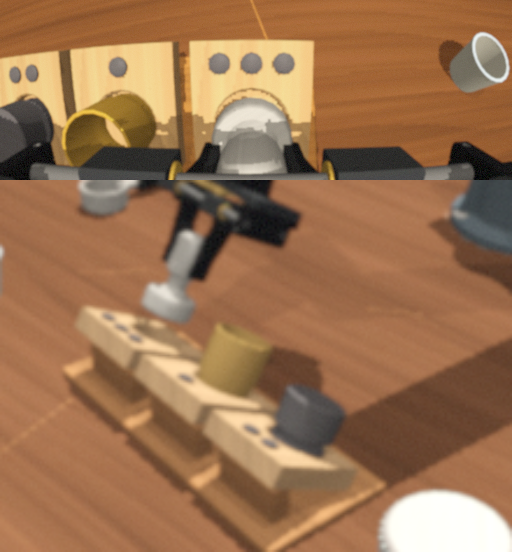

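The view shows the funnel and leveller seated, and the tamper tilted and lined up over the three-stud pocket. I'll lower it slowly.

Emit:
carry_out([
  [[-0.008,-0.002,0.01,0,0,0,1],[-0.015,-0.003,0.03,0,0,0,1],[-0.02,-0.003,0.05,0,0,0,1],[-0.02,-0.003,0.07,0,0,0,1],[-0.02,-0.003,0.09,0,0,0,1],[-0.02,-0.003,0.11,0,0,0,1],[-0.02,-0.003,0.13,0,0,0,1],[-0.02,-0.003,0.13,0,0,0,1],[-0.02,-0.003,0.13,0,0,0,1],[-0.02,-0.003,0.13,0,0,0,1]],
])

```text
time_s: 30.75
position: [0.604, -0.0799, 0.1066]
tcp_rot: [[0.859, -0.11, 0.5], [-0.095, -0.994, -0.055], [0.503, -0.0, -0.864]]
force: [-0.3, -0.3, -4.3]
opening: 0.428
grasp_force: 30.0
```

```bash
python3 -c "
from h import *
s=telemetry.read_state();print(s['position'],s['joint_positions'].round(1),s['qvel'].round(1),s['force'])
print(place(3,.0505,0))"
```

```text
[ 0.60397244 -0.07988248  0.10659061] [-22.   33.9 113.6  67.8   8.5   8.7] [ 0.  -0.2  0.2  0.1 -0.  -0. ] [-0.28653249 -0.34983657 -4.2809498 ]
[-6.400e-03 -7.500e-03  1.587e-01  0.000e+00 -6.000e-04 -1.000e-04]
```

Emit:
carry_out([
  [[-0.003,-0.004,0.015,0,-0.0005,0,1],[-0.006,-0.007,0.035,0,-0.0005,0,1],[-0.006,-0.007,0.055,0,-0.0005,0,1],[-0.006,-0.007,0.075,0,-0.0005,0,1],[-0.006,-0.007,0.095,0,-0.0005,0,1],[-0.006,-0.007,0.115,0,-0.0005,0,1],[-0.006,-0.007,0.13,0,-0.0005,0,1],[-0.006,-0.007,0.14,0,-0.0005,0,1],[-0.006,-0.007,0.147,0,-0.0005,0,1],[-0.006,-0.007,0.147,0,-0.0005,0,1]],
])

```text
time_s: 31.58
position: [0.6144, -0.08, 0.087]
tcp_rot: [[0.861, -0.11, 0.497], [-0.095, -0.994, -0.055], [0.5, 0.0, -0.866]]
force: [0.1, -0.6, -4.2]
opening: 0.422
grasp_force: 30.0
```

```bash
python3 -c "
from h import *
s=telemetry.read_state();print(s['position'],s['joint_positions'].round(1),s['force'])
print(place(3,.0505,0))"
```

```text
[ 0.61442459 -0.08002577  0.08696253] [-21.5  36.6 112.6  77.3   7.7  -0.5] [ 0.13715154 -0.64277287 -4.17927357]
[-0.0005 -0.0008  0.0107  0.0001 -0.     -0.0001]
```

Emit:
carry_out([
  [[0,0,0.003,0,0,0,1],[0,0,0.006,0,0,0,1],[0,0,0.009,0,0,0,1],[0,0,0.012,0,0,0,1],[0,0,0.014,0,0,0,1],[0,0,0.016,0,0,0,1],[0,0,0.018,0,0,0,1],[0,0,0.018,0,0,0,1],[0,0,0.018,0,0,0,1],[0,0,0.018,0,0,0,1]],
])

```text
time_s: 32.42
position: [0.6148, -0.0801, 0.0862]
tcp_rot: [[0.86, -0.11, 0.498], [-0.095, -0.994, -0.056], [0.501, 0.001, -0.865]]
force: [-8.2, 0.4, 9.8]
opening: 0.424
grasp_force: 29.9
```

Emit:
carry_out([
  [[0,0,-0.008,0,0,0,1],[0,0,-0.008,0,0,0,0.3],[0,0,-0.008,0,0,0,0],[0,0,-0.008,0,0,0,-0.5],[0,0,-0.008,0,0,0,-1],[0,0,-0.008,0,0,0,-1],[0,0,-0.008,0,0,0,-1],[0,0,-0.008,0,0,0,-1],[0,0,-0.008,0,0,0,-1],[0,0,-0.008,0,0,0,-1]],
])

```text
time_s: 33.25
position: [0.6152, -0.0801, 0.0858]
tcp_rot: [[0.861, -0.11, 0.497], [-0.095, -0.994, -0.055], [0.5, -0.0, -0.866]]
force: [0.1, 0.3, 0.7]
opening: 0.938
grasp_force: 0.0
```

Emit:
carry_out([
  [[0,0,-0.03,0,0,0,-1],[0,0,-0.08,0,0,0,-1],[0,0,-0.15,0,0,0,-1],[0,0,-0.25,0,0,0,-1],[0,0,-0.35,0,0,0,-1],[0,0,-0.45,0,0,0,-1],[0,0,-0.55,0,0,0,-1],[0,0,-0.65,0,0,0,-1],[0,0,-0.75,0,0,0,-1],[0,0,-0.75,0,0,0,-1]],
])

```text
time_s: 34.08
position: [0.5588, -0.0737, 0.1852]
tcp_rot: [[0.859, -0.109, 0.499], [-0.094, -0.994, -0.056], [0.503, 0.001, -0.865]]
force: [-0.3, 0.4, -0.8]
opening: 0.995
grasp_force: 0.0
```

Run:
```python
from h import *
s=telemetry.read_state();print(s['position'],s['force'],s['opening'])
d=np.load("pk.npz");Rt=rot(float(d["psi"]),30)
K,T=cam("wrist");im=capture("wrist");cv2.imwrite("pics/w11.png",im[:,:,::-1])
h=cv2.cvtColor(im,cv2.COLOR_RGB2HSV);m=cv2.inRange(h,(0,0,0),(180,80,255))
P=d["p3"].copy();P[2]=.0418
pr=lambda hh,r,a:project("wrist",K,T,P-Rt[:,2]*hh+r*(np.cos(np.radians(a))*Rt[:,0]+np.sin(np.radians(a))*Rt[:,1])).round(1)
for hh,r in((.023,.0285),(.086,.019)):print(hh,[pr(hh,r,a) for a in(0,90,180,270)])
c0=pr(.023,0,0).astype(int)
for j in range(c0[1]-44,c0[1]+60,4):
    c=np.flatnonzero(m[j,c0[0]-55:c0[0]+55])+c0[0]-55;print(j,(c.min(),c.max(),(c.min()+c.max())/2) if len(c) else "")
```

```text
[ 0.55876761 -0.07373975  0.1852269 ] [-0.28319687  0.44622785 -0.8289613 ] 0.9947183414909965
0.023 [array([251.5, 157.2]), array([278.6, 184. ]), array([251.6, 209.7]), array([224.6, 184.1])]
0.086 [array([251.7, 179.7]), array([274.1, 201.5]), array([251.7, 222.4]), array([229.4, 201.5])]
140 (np.int64(223), np.int64(280), np.float64(251.5))
144 
148 
152 
156 
160 (np.int64(242), np.int64(261), np.float64(251.5))
164 (np.int64(236), np.int64(268), np.float64(252.0))
168 (np.int64(232), np.int64(272), np.float64(252.0))
172 (np.int64(229), np.int64(274), np.float64(251.5))
176 (np.int64(228), np.int64(276), np.float64(252.0))
180 (np.int64(226), np.int64(277), np.float64(251.5))
184 (np.int64(226), np.int64(278), np.float64(252.0))
188 (np.int64(226), np.int64(278), np.float64(252.0))
192 (np.int64(227), np.int64(277), np.float64(252.0))
196 (np.int64(228), np.int64(275), np.float64(251.5))
200 (np.int64(231), np.int64(273), np.float64(252.0))
204 (np.int64(231), np.int64(273), np.float64(252.0))
208 (np.int64(231), np.int64(273), np.float64(252.0))
212 (np.int64(232), np.int64(271), np.float64(251.5))
216 (np.int64(234), np.int64(270), np.float64(252.0))
220 (np.int64(238), np.int64(265), np.float64(251.5))
224 (np.int64(247), np.int64(256), np.float64(251.5))
228 
232 
236 
240
```

```bash
python3 -c "
from rig import job
print(job.hand_in())"
```

```text
the job is handed in; nothing more can be done
None
```

I seated and released the funnel, leveller and tamper in pockets 1, 2 and 3 in that order, each about 1 mm downslope of centre by the wrist camera; I handed the job in at about 34 s, but the rig returned no verdict.

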